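Unpin the sample carrier and hang it on the drip peg

ROBOT

A 6-joint arm with a two-finger parallel gripper is mounted at the origin on the work surface. World frame = base frame: x ahead of the robot, y to its left, z up, the work surface at z = 0. Lengths are in m, angles in degrees, forces in N, time in s.
With the tool pointing down it reaches from about 0.4 to 0.825 m from the base axis. Payload 7 kg.
Tool frame: the origin (TCP) lies at the very end of the fingers, on their centre line; the grasp point (between the pads) lies 19 mm behind it (r.grasp_offset is the z of the grasp point in the tool frame, in m); z points along the fingers, y is the direction in which the jaws open and shut (so a half turn about z gives the same grasp; the last joint's range is limited). The gripper opens to 88 mm and grips with 3 to 60 N. Pads are 19 mm wide; open, the fingers measure 130 mm over their backs; the gripper's body (78 mm by 193 mm) begins 47 mm behind the grasp point.
Start: joints at [88.929, 20.546, 0.682, 0, -70.136, -16.507], TCP at [0.204, 0.643, 0.227] pointing down, gripper open.
Joint ranges: [-176.03, 176.03], [-82.01, 121.73], [-58.28, 71.71], [-173.87, 95.51], [-174.79, -0.11], [-173.66, 173.66]. Speed limits (degrees/s): [136.94, 136.94, 172.46, 180, 180, 180].

INTERFACE

Orientations are given as [roll, pitch, yaw] about the fixed x, y, z axes, in that order (R = Rz(yaw) Ry(pitch) Rx(roll)).
In Python, from plant import r, capture, calibration, order gives the robot as it stands.
- The arm moves only by the tool servo_tool, never from a script. Its arguments are lists of equal length, an entry for each row: "grip": the closure, from -1 (fully open) to 1 (shut), so that 0 is half open; "translation": the shift along the tool's x, y, z in m, a list of three; "turn": the turn about the tool's z in rad. A call has 1 to 10 rows; each row is the pose to reach, as a shift and turn from the pose commanded when the call began, along the tool's axes at that moment; what a row does not reach only later rows make up. A row lasts 1/12 s, in which the tool goes at most 41.7 mm and 7.16 degrees, less where a joint would pass 70% of its speed; a pose out of reach is approached as far as the arm can. A call with a gripper value outside its range is refused whole. The fingers move at their own pace and stop on an object; "newtons" is the grip in N (left out, the last holds). Time passes only in rows, so rows that repeat a pose let the fingers close. It gives the time, the measured TCP pose, the force and the opening at its end, in the units of the state.
- r.get_state(): the state, without advancing time (a new reading comes with each control period).
- capture(name): name is "scene" or "top" or "wrist"; returns (picture, depth): 400x640x3 uint8, blue, green, red; 400x640 float32, m along the optical axis (not along the pixel's ray), 0 where there is no reading.
- calibration(name): a dict with "fx", "fy", "cx", "cy" (pixels), "dist_coeffs" ([k1, k2, p1, p2, k3] as OpenCV has them; the pictures are not rectified), "view" (4x4, takes a point from world to camera coordinates). Camera axes: x right, y up, looking along -z (the intrinsics and any distortion apply to the point x, -y, -z); pixel columns grow to the right and rows downward; lengths in m; the calibration is good to about 2 mm. A picture is of the moment at which its call begins: read the wrist's pose just before it. calibration takes no time and is no camera call; for the wrist camera it gives the pose at the moment of the call.
- order.close_job(): hands the job in, once; it reports no verdict.
The state is a dict: "time_s": time; "joints": joint angles; "qd": joint speeds; "joint_torque": joint torques, N m; "tcp_pos": TCP position; "eef_rot": TCP orientation; "contact_force": force on the tool from outside, world axes, zero at the start; "moment": the same for the moment, N m; "gripper_width": finger opening in m.
Only numpy, scipy, OpenCV 4.12 (cv2) and the standard library are available. Lean on these libraries where they do the work, as an engineer would, in place of code of your own. Each camera call takes 0.05 s, during which the arm holds its last target.

TASK

The sample carrier is held on the mixer's drive pin by the red hitch clip: pull the clip out sideways by its ring and put it in the white parts tray. Then slide the carrier off the pin by its orange grip, keeping it upright, and hang it by its eye on the drip stand's peg, pushing the eye in past the yellow keeper flap until the flap swings up and falls shut behind it. Let go with everything at rest, and do not disturb the beaker, the jar or the timer.

Things in the scene. Friction and masses are not known exactly. Their poses are not given: they have to be found in the camera images.
- pin (a point): On the axis of the mixer's level steel drive pin (20 mm diameter, 200 mm above the bench, fixed), where the carrier's eye hangs at the start. -x points along the pin to its free end, 32 mm away; z is up. A 32 mm collar at x = +7 mm stops the eye. The mixer (white base, blue column and head, head's top 22 mm above the axis) lies at x above +55 mm.
- clip_ring (a point): Centre of the pull ring of the red hitch clip: ring 48 mm outside, wire 8 mm, standing in the frame's y-z plane (x across the wire, z up; at the start parallel to pin). At the start 14 mm to -x, 56 mm to +y and 6 mm above pin. Pinch the ring's top across its wire (along x) and pull straight along +y.
- clip_leg_mid (a point): Point on the clip's straight leg (6.4 mm wire), 56 mm to -y and 6 mm below clip_ring in the clip's frame; inside the pin at the start. The leg reaches 25 mm farther to -y, so it is wholly out of the pin after a pull of about 36 mm.
- clip: The whole clip, loose, 104 mm long, 70 g; origin at clip_leg_mid, same axes. A springy upper leg rides over the pin's top and gives way at roughly 3 to 8 N of pull.
- tray_in (a point): Centre of the inner floor (4 mm above the bench) of the white open parts tray, fixed to the bench: 140 (x) by 180 (y) mm outside, 24 mm high, walls 4 mm; its y axis is the long way. The clip goes in here, in any attitude.
- carrier_eye (a point): Centre of the carrier's upright wire eye (40 mm clear, wire 8 mm, 56 mm outside), which lies in the frame's y-z plane; z is up when it hangs. At the start parallel to pin, with its grip to -x. Hanging on the pin or peg, this point is about 10 mm below that axis.
- carrier: Sample carrier, loose, about 260 g: a steel basket (70 by 100 mm; underside 105 mm, rim 65 mm below the eye's centre) with capped tubes fixed in it, on a stem below the eye. Origin at carrier_eye, same axes. It balances below the eye, so it hangs nearly level.
- carrier_grip (a point): Centre of the carrier's orange upright grip block, 24 (x) by 16 (y) by 50 (z) mm, 115 mm to -x and 3 mm above carrier_eye in the carrier's frame, on an 8 mm bar running 40 mm below the eye's centre. Take it from above across its 16 mm, along y, firmly (50 N or more): the basket hangs 115 mm away.
- peg (a point): On the axis of the drip stand's level steel peg (18 mm diameter, 200 mm above the bench, fixed), in the eye's place behind the keeper. -x points along the peg to its free orange end, 72 mm away; z is up. A 32 mm collar at x = +14 mm stops the eye (its centre at +10 mm). The stand's white upright panel begins at x = +68 mm.
- peg_tip (a point): Free orange end of the same peg, on its axis, 72 mm to -x of peg; same axes. The carrier's eye goes on here, grip towards -x, and slides along +x.
- keeper_hinge (a point): Middle of the keeper's level hinge (along y), 46 mm to -x and 50 mm above peg, same axes. Two hinge arms run back from it to the panel at y = +-26 mm, their tops 55 mm above the peg's axis. The keeper drops behind the eye once the eye's centre is 26 mm (eye riding on the peg) to 36 mm (eye centred on the peg) past this point.
- keeper (a joint): Yellow keeper flap, 36 mm wide, 39 mm long, 3 mm thick, hanging from keeper_hinge. 0 rad: straight down, closed, its lower edge 11 mm above the peg's axis, 2 mm above its top; it swings only inwards (+x of peg) and up, to 1.5 rad. The eye lifts it lightly by pushing against it; it falls by its own weight.
- beaker_mid (a point): Glass beaker, 72 mm diameter, 90 mm high, loose bystander; point at its centre, half-way up.
- reagent_mid (a point): Amber jar with blue cap, 64 mm diameter, 120 mm high, loose bystander; point at its centre, half-way up.
- timer_mid (a point): White bench timer, 70 by 100 by 45 mm, loose bystander; point at its centre, half-way up.
There are look-alikes about, which are no part of the job. Leave any blue or turquoise look-alike of the part that bears tray_in alone.

How it is judged:
By the outcome, as a careful person would: the job done as asked, in the order asked, and still so for the second after the job is handed in, with the robot touching nothing.
It also fails if it takes over 56 s, if anything falls off the work surface, if the arm or the gripper's body presses on something with over 40 N, if the wrist force passes 120 N, or if a joint passes its speed limit or range.

## Working session

There is one attempt and no reset: what is moved stays moved. The work goes in short steps, Python scripts to look and compute and a tool call to move; the robot and the scene stay as the last step left them, time stands still between calls to the robot, and variables do not carry over. Pictures are saved under pics/ and viewed, and the job is handed in when it is done.

Besides the shell and the picture viewer there is one more tool, called after "Call:" by a JSON object that holds its "name" and its "arguments", one argument or row to a line. servo_tool: Moves the arm, as the interface text tells. Its arguments: {"type":"object","properties":{"grip":{"type":"array","items":{"type":"number"}},"translation":{"type":"array","items":{"type":"array","items":{"type":"number"}}},"turn":{"type":"array","items":{"type":"number"}},"newtons":{"type":"number"}},"required":["grip","translation","turn"]}

```bash
ls; mkdir -p pics; python3 - <<'E'
from plant import r,capture,calibration,order
import cv2,numpy as np
print(r.get_state(), r.grasp_offset)
for n in ["scene","top","wrist"]:
    c=calibration(n); p,d=capture(n)
    cv2.imwrite(f"pics/{n}0.png",p); np.savez(f"pics/{n}0.npz",p=p,d=d,view=c["view"],K=[c["fx"],c["fy"],c["cx"],c["cy"]],dist=c["dist_coeffs"])
    print(n,c)
E
```

```text
pics
{'time_s': 0.0, 'joints': array([ 8.89293964e+01,  2.05903091e+01,  6.32074317e-01, -2.03721213e-02,
       -7.01368150e+01, -1.65079927e+01]), 'qd': array([ 0.07504165,  0.02942445, -0.00334377,  0.05322906,  0.10095215,
        0.00605175]), 'joint_torque': array([ 6.83572307e-04, -5.82715702e+01,  2.93057334e+01,  6.99730799e+00,
        7.06884879e-03, -1.45002259e-04]), 'tcp_pos': array([0.20372297, 0.64298503, 0.22562171]), 'eef_rot': array([ 1.79903426e+02, -8.64930227e-03, -1.75855269e+01]), 'contact_force': array([-1.42394093, -0.08665119, -0.87515826]), 'moment': array([0.0398963 , 0.01801678, 0.00452232]), 'gripper_width': 0.08732926279810824} -0.0188
scene {'fx': 464.6089890403866, 'fy': 464.6089890403866, 'cx': 316.0261464875859, 'cy': 203.9158304495973, 'dist_coeffs': array([-0.09019303,  0.        ,  0.        ,  0.        ,  0.        ]), 'view': array([[-0.00800238,  0.99978863, -0.01893832,  0.01355441],
       [-0.5316921 ,  0.01178572,  0.84685572,  0.15320856],
       [ 0.84689992,  0.01684622,  0.5314854 , -1.69119498],
       [ 0.        ,  0.        ,  0.
[... 215 characters left out ...]
 'view': array([[-0.02459362, -0.99952395,  0.01862863,  0.00401317],
       [ 0.98624438, -0.02121168,  0.16392707, -0.55731999],
       [-0.16345389,  0.02240395,  0.98629655, -1.16638721],
       [ 0.        ,  0.        ,  0.        ,  1.        ]])}
wrist {'fx': 337.7283856902097, 'fy': 337.7283856902097, 'cx': 314.7360163213995, 'cy': 192.85822979264685, 'dist_coeffs': array([0.00860603, 0.        , 0.        , 0.        , 0.        ]), 'view': array([[-0.30228025, -0.95321591,  0.00246631,  0.67374611],
       [ 0.91852407, -0.29196866, -0.26658552,  0.03423413],
       [ 0.25483365, -0.07831817,  0.96380811, -0.39135292],
       [ 0.        ,  0.        ,  0.        ,  1.        ]])}
```

View pics/scene0.png

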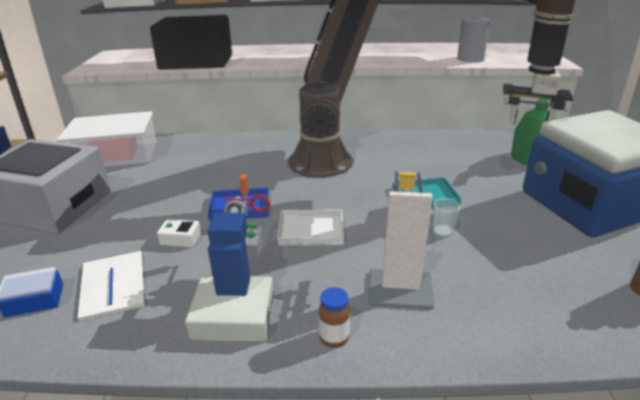

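View pics/top0.png

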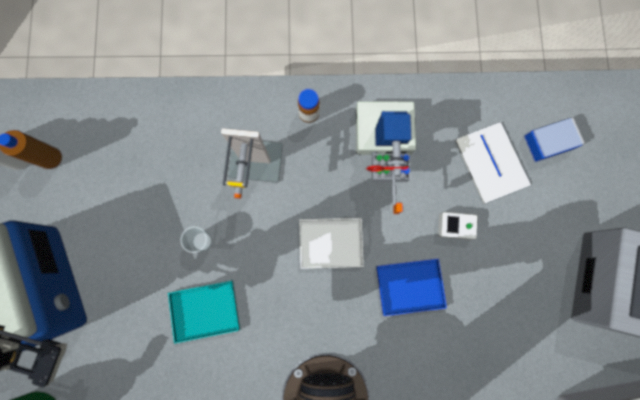

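View pics/wrist0.png

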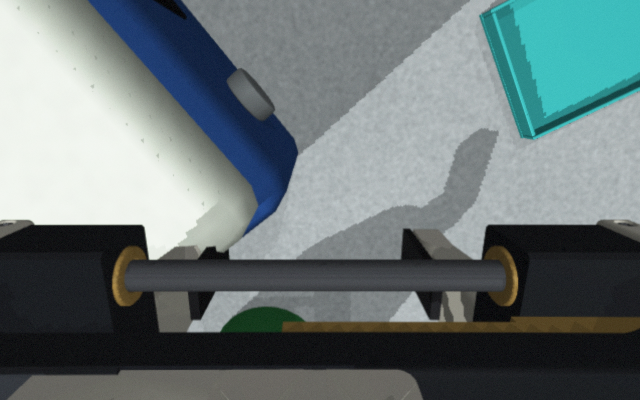

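```bash
cat > h.py <<'E'
import numpy as np,cv2
def load(n):
    z=np.load(f"pics/{n}.npz"); return z["p"],z["d"],z["view"],z["K"],z["dist"]
def px2w(n,u,v,depth=None,z=None):
    p,d,V,K,D=load(n)
    k=np.array([[K[0],0,K[2]],[0,K[1],K[3]],[0,0,1]])
    a=cv2.undistortPoints(np.array([[[u,v]]],float),k,D)[0,0]
    ray=np.array([a[0],-a[1],-1.0])
    R=V[:3,:3];t=V[:3,3]
    o=-R.T@t; w=R.T@ray
    if z is not None: s=(z-o[2])/w[2]
    else: s=depth if depth is not None else d[int(round(v)),int(round(u))]
    return o+s*w
def w2px(n,P):
    p,d,V,K,D=load(n)
    k=np.array([[K[0],0,K[2]],[0,K[1],K[3]],[0,0,1]])
    X=(V[:3,:3]@np.atleast_2d(P).T).T+V[:3,3]
    X=X*[1,-1,-1]
    return cv2.projectPoints(X,np.zeros(3),np.zeros(3),k,D)[0][:,0]
def cloud(n):
    p,d,V,K,D=load(n)
    k=np.array([[K[0],0,K[2]],[0,K[1],K[3]],[0,0,1]])
    vv,uu=np.mgrid[0:400,0:640]
    a=cv2.undistortPoints(np.stack([uu,vv],-1).reshape(-1,1,2).astype(float),k,D)[:,0].reshape(400,640,2)
    X=np.stack([a[...,0]*d,-a[...,1]*d,-d],-1)
    return (X-V[:3,3])@V[:3,:3]
def crop(n,x0,y0,x1,y1,s,out):
    p=load(n)[0][y0:y1,x0:x1]; cv2.imwrite(f"pics/{out}.png",cv2.resize(p,None,fx=s,fy=s,interpolation=cv2.INTER_CUBIC))
def snap(n,out):
    from plant import capture,calibration
    c=calibration(n); p,d=capture(n)
    cv2.imwrite(f"pics/{out}.png",p); np.savez(f"pics/{out}.npz",p=p,d=d,view=c["view"],K=[c["fx"],c["fy"],c["cx"],c["cy"]],dist=c["dist_coeffs"])
E
python3 - <<'E'
from h import *
crop("top0",350,90,430,225,4.4,"tA"); crop("top0",210,120,275,205,6,"tB"); crop("top0",285,205,375,280,7,"tC"); crop("scene0",180,160,300,300,4,"sA");crop("scene0",360,150,470,310,3.5,"sB")
p,d,V,K,D=load("top0"); C=cloud("top0"); hsv=cv2.cvtColor(p,cv2.COLOR_BGR2HSV)
def blob(name,lo,hi,roi):
    x0,y0,x1,y1=roi
    m=cv2.inRange(hsv,np.array(lo),np.array(hi)).astype(bool); mm=np.zeros_like(m);mm[y0:y1,x0:x1]=m[y0:y1,x0:x1]
    mm&=d>0
    v,u=np.nonzero(mm); P=C[mm]
    print(name,len(u),u.min(),u.max(),v.min(),v.max(),"med",np.median(P,0).round(4),"min",P.min(0).round(4),"max",P.max(0).round(4))
blob("grip",(3,130,120),(18,255,255),(380,190,415,225))
blob("red",(0,150,100),(4,255,255),(350,150,420,190))
blob("tip",(3,130,120),(18,255,255),(225,185,250,205))
blob("yellow",(20,130,120),(32,255,255),(220,175,255,195))
for u,v in [(238,165),(240,170),(241,155),(396,150),(396,165),(396,180),(331,225),(345,235),(306,100),(245,133),(194,238),(459,225)]: print(u,v,C[v,u].round(4))
E
```

```text
grip 71 394 401 203 212 med [ 0.4994 -0.1852  0.2178] min [ 0.4879 -0.1937  0.1858] max [ 0.5101 -0.1812  0.2229]
red 85 368 406 166 170 med [ 0.6015 -0.1408  0.2162] min [ 0.5974 -0.2398  0.0924] max [ 0.6331 -0.1162  0.2267]
tip 23 234 240 194 197 med [0.5395 0.2098 0.2094] min [ 0.5345  0.2032 -0.0023] max [0.5774 0.2582 0.2129]
yellow 63 228 242 181 186 med [0.5592 0.2067 0.2547] min [0.5536 0.1904 0.0038] max [0.619  0.2723 0.2589]
238 165 [0.6636 0.2432 0.0191]
240 170 [0.3591 0.0183 1.2417]
241 155 [0.6417 0.2008 0.2099]
396 150 [ 0.6478 -0.1908  0.2078]
396 165 [ 0.6081 -0.1882  0.2104]
396 180 [ 0.5892 -0.2053  0.1139]
331 225 [ 0.4806 -0.0282  0.0038]
345 235 [ 0.4501 -0.0683  0.0064]
306 100 [0.8216 0.0366 0.1198]
245 133 [0.6792 0.181  0.27  ]
194 238 [0.452  0.3713 0.0035]
459 225 [ 0.4681 -0.3913  0.0482]
```

View pics/tA.png

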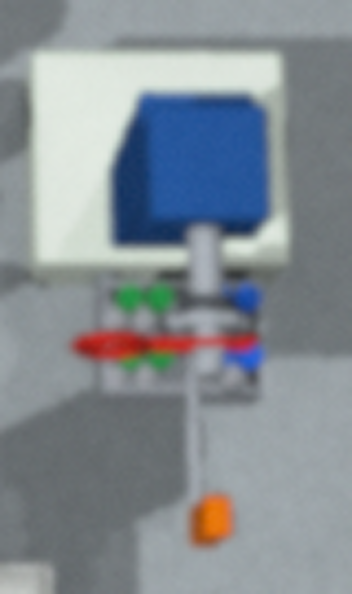

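View pics/tB.png

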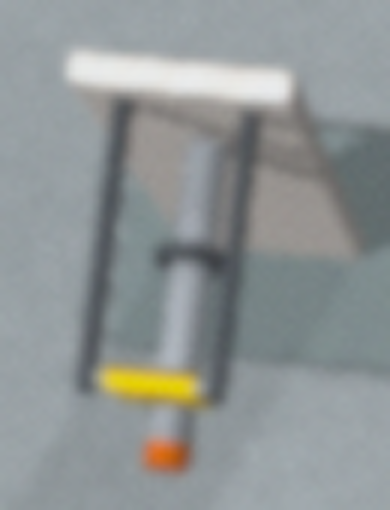

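View pics/tC.png

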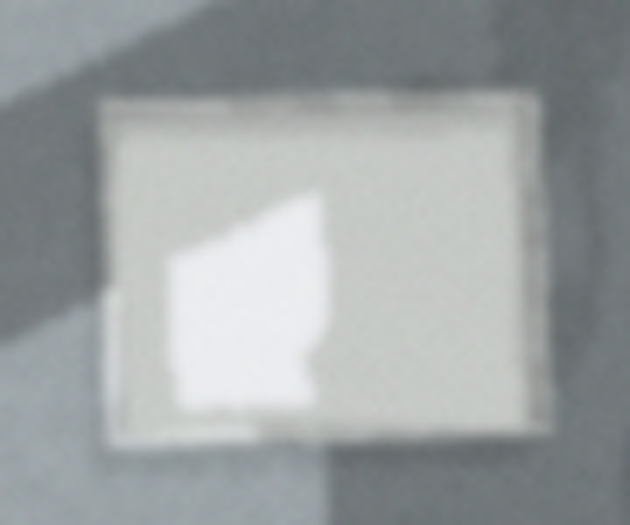

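View pics/sA.png

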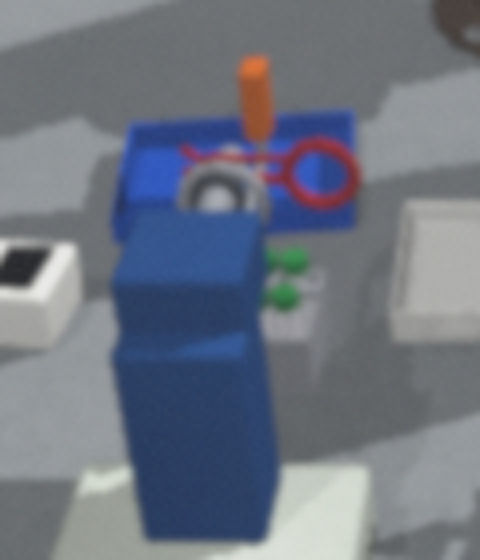

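View pics/sB.png

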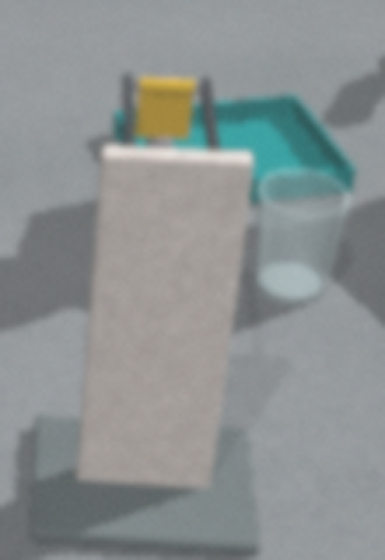

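```bash
python3 - <<'E'
from h import *
from scipy.spatial.transform import Rotation as Ro
p,d,V,K,D=load("wrist0")
R=V[:3,:3]; o=-R.T@V[:3,3]
Rt=Ro.from_euler('xyz',[179.903,-.0086,-17.5855],degrees=True).as_matrix()
t=np.array([.2037,.643,.2256])
print("cam in tool",Rt.T@(o-t), "axes(cols x,y,z cam) in tool\n",(Rt.T@R.T).round(3), "look",(-Rt.T@R.T[:,2]).round(3))
C=cloud("top0")
# tray rim, bystanders
P,dd=load("top0")[0],load("top0")[1]
z=C[...,2]
m=(z>.019)&(z<.029); m[:205]=0;m[280:]=0;m[:,:290]=0;m[:,370:]=0
q=C[m][:,:2].astype(np.float32); print(len(q),cv2.minAreaRect(q),q.min(0),q.max(0))
for n,(x0,y0,x1,y1),zz in [("beaker",(170,215,225,265),.08),("jar",(290,80,330,125),.1),("timer",(435,205,485,245),.04)]:
    s=C[y0:y1,x0:x1].reshape(-1,3); s=s[(s[:,2]>zz-.03)&(s[:,2]<zz+.03)]
    if len(s): print(n,len(s),np.median(s,0).round(3),s.min(0).round(3),s.max(0).round(3))
# panel top, mixer head top, pin/peg axis lines
for n,(x0,y0,x1,y1),a,b in [("panel",(215,120,275,145),.2,.4),("head",(370,100,420,150),.2,.24)]:
    s=C[y0:y1,x0:x1].reshape(-1,3); s=s[(s[:,2]>a)&(s[:,2]<b)]; print(n,len(s),s.min(0).round(3),s.max(0).round(3),cv2.minAreaRect(s[:,:2].astype(np.float32)))
E
```

```text
cam in tool [ 7.15541331e-02  7.82259259e-05 -1.59043130e-01] axes(cols x,y,z cam) in tool
 [[-0.     0.964  0.267]
 [ 1.     0.    -0.001]
 [-0.001  0.267 -0.964]] look [-0.267  0.001  0.964]
316 ((0.4271484613418579, -0.02675487846136093), (0.13981087505817413, 0.18001112341880798), 0.12348968535661697) [ 0.35713273 -0.11684587] [0.49715307 0.06324255]
beaker 320 [0.443 0.362 0.082] [0.408 0.313 0.05 ] [0.476 0.385 0.097]
jar 488 [0.816 0.029 0.12 ] [ 0.794 -0.     0.071] [0.857 0.061 0.127]
timer 945 [ 0.466 -0.388  0.046] [ 0.428 -0.444  0.01 ] [ 0.518 -0.341  0.055]
panel 528 [0.655 0.147 0.2  ] [0.69  0.239 0.275] ((0.671795666217804, 0.19349779188632965), (0.09158733487129211, 0.0333113968372345), 86.6802978515625)
head 865 [ 0.649 -0.23   0.2  ] [ 0.74  -0.158  0.23 ] ((0.6942514181137085, -0.1941961795091629), (0.07033256441354752, 0.09118161350488663), 88.02130889892578)
```

Call:
{"name": "servo_tool", "arguments": {
  "grip": [0.3,0.3,0.3,0.3,0.3,0.3,0.3,0.3,0.3,0.3],
  "translation": [
    [0,0,-0.04],
    [0,0,-0.08],
    [0.028,0.028,-0.1],
    [0.056,0.056,-0.1],
    [0.084,0.085,-0.1],
    [0.112,0.113,-0.1],
    [0.14,0.142,-0.1],
    [0.168,0.17,-0.1],
    [0.196,0.198,-0.1],
    [0.225,0.227,-0.1]
  ],
  "turn": [0.12,0.24,0.36,0.48,0.6,0.72,0.84,0.96,1.08,1.2]
}}

```text
time_s: 0.98
tcp_pos: [0.3501, 0.3572, 0.3266]
eef_rot: [-180.0, 0.0, -86.6]
contact_force: [1.1, 0.6, -0.0]
gripper_width: 0.0315
```

```bash
cat >> h.py <<'E'
def delta(x,y,z,yaw,cur=None):
    "print shift for target TCP world pos, yaw deg, from measured pose"
    from plant import r
    from scipy.spatial.transform import Rotation as Ro
    s=r.get_state()
    R=Ro.from_euler('xyz',s['eef_rot'],degrees=True).as_matrix()
    dv=np.array([x,y,z])-s['tcp_pos']
    dy=(s['eef_rot'][2]-yaw+180)%360-180
    print("t",s['time_s'],"tcp",s['tcp_pos'].round(4),s['eef_rot'].round(2),"w",round(s['gripper_width'],4),"F",s['contact_force'].round(1),"j",s['joints'].round(0))
    print("shift",(R.T@dv).round(4),"turn",np.radians(dy).round(4),"n",np.linalg.norm(dv)/.0417)
E
python3 -c "
from h import *
delta(.60,-.13,.33,-90)"
```

```text
t 0.9833 tcp [0.3501 0.3572 0.3266] [-1.800e+02  1.000e-02 -8.664e+01] w 0.0315 F [ 1.1  0.6 -0. ] j [ 68.   1. -11.  -0. -78. -65.]
shift [ 0.501  -0.221  -0.0035] turn 0.0586 n 13.13175524343515
```

Call:
{"name": "servo_tool", "arguments": {
  "grip": [0.3,0.3,0.3,0.3,0.3,0.3,0.3,0.3,0.3,0.3],
  "translation": [
    [0.05,-0.022,0],
    [0.1,-0.044,0],
    [0.15,-0.066,0],
    [0.2,-0.088,0],
    [0.25,-0.11,0],
    [0.3,-0.132,0],
    [0.35,-0.154,0],
    [0.4,-0.176,0],
    [0.45,-0.198,0],
    [0.501,-0.221,0]
  ],
  "turn": [0.059,0.059,0.059,0.059,0.059,0.059,0.059,0.059,0.059,0.059]
}}

```text
time_s: 1.82
tcp_pos: [0.5421, -0.0128, 0.3266]
eef_rot: [-180.0, 0.0, -89.7]
contact_force: [0.3, 0.9, 0.1]
gripper_width: 0.0307
```

Call:
{"name": "servo_tool", "arguments": {
  "grip": [0.3,0.3,0.3,0.3,0.3],
  "translation": [
    [0.06,-0.025,0],
    [0.122,-0.051,0],
    [0.122,-0.051,0],
    [0.122,-0.051,0],
    [0.122,-0.051,0]
  ],
  "turn": [0,0,0,0,0]
}}

```text
time_s: 2.23
tcp_pos: [0.5937, -0.1352, 0.325]
eef_rot: [179.9, -0.0, -89.9]
contact_force: [-0.8, 0.3, -0.5]
gripper_width: 0.0308
```

```bash
python3 -c "
from h import *
delta(.60,-.13,.33,-90); snap('wrist','w1')"
```

```text
t 2.2333 tcp [ 0.5937 -0.1352  0.325 ] [ 1.7986e+02 -2.0000e-02 -8.9940e+01] w 0.0308 F [-0.8  0.3 -0.5] j [  6.  12.   1.   0. -80.  -5.]
shift [-0.0052 -0.0063 -0.005 ] turn 0.001 n 0.22974811651389493
```

View pics/w1.png

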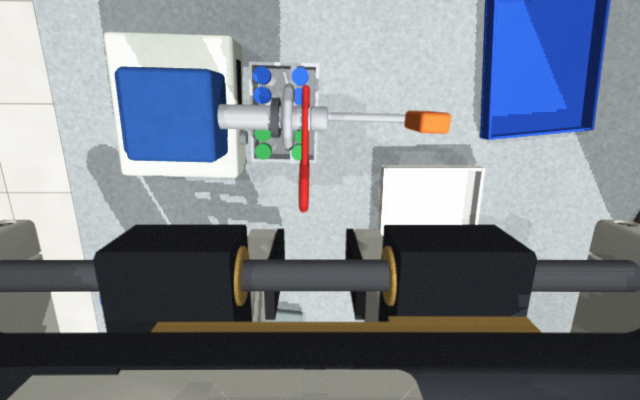

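The wrist view shows the mixer (170,115), pin/eye (290,115), clip from (305,90) to its ring at (304,190), orange grip at (428,122), white tray (430,195).

```bash
python3 - <<'E'
from h import *
p,d,V,K,D=load("w1"); C=cloud("w1"); hsv=cv2.cvtColor(p,cv2.COLOR_BGR2HSV)
crop("w1",200,40,470,220,2.9,"w1c")
def blob(name,lo,hi,roi,zlo=.15,zhi=.3):
    x0,y0,x1,y1=roi
    m=cv2.inRange(hsv,np.array(lo),np.array(hi)).astype(bool); mm=np.zeros_like(m);mm[y0:y1,x0:x1]=m[y0:y1,x0:x1]
    mm&=(C[...,2]>zlo)&(C[...,2]<zhi)
    P=C[mm]
    print(name,len(P),"med",np.median(P,0).round(4),"min",np.percentile(P,2,axis=0).round(4),"max",np.percentile(P,98,axis=0).round(4))
    return P
P=blob("grip top",(3,130,120),(18,255,255),(395,90,470,150),.21,.235); print(cv2.minAreaRect(P[:,:2].astype(np.float32)))
P=blob("red",(0,150,100),(4,255,255),(290,70,325,215)); vx,vy,x0,y0=cv2.fitLine(P[:,:2].astype(np.float32),cv2.DIST_HUBER,0,.01,.01).ravel(); print("clip line",vx,vy,"dir deg",np.degrees(np.arctan2(vx,vy)))
R=blob("ringtop",(0,150,100),(4,255,255),(290,140,325,215),.222,.25)
R=blob("ring",(0,150,100),(4,255,255),(290,140,325,215),.15,.25)
for n,roi in [("pin",(310,100,327,135)),("pin2",(222,100,268,130)),("eye",(283,80,294,150)),("collar",(270,90,281,145))]:
    x0,y0,x1,y1=roi; s=C[y0:y1,x0:x1].reshape(-1,3); s=s[(s[:,2]>.19)&(s[:,2]<.3)]
    print(n,len(s),np.median(s,0).round(4),np.percentile(s,3,axis=0).round(4),np.percentile(s,97,axis=0).round(4))
s=C[60:165,112:230].reshape(-1,3); s=s[(s[:,2]>.21)&(s[:,2]<.24)]; print("head",np.median(s,0),cv2.minAreaRect(s[:,:2].astype(np.float32)))
E
```

```text
grip top 609 med [ 0.5014 -0.1905  0.2188] min [ 0.4899 -0.1978  0.2161] max [ 0.5118 -0.1828  0.2204]
((0.500294029712677, -0.1902284175157547), (0.015297364443540573, 0.023916542530059814), 89.39518737792969)
red 855 med [ 0.601  -0.1603  0.2158] min [ 0.5985 -0.2147  0.2005] max [ 0.6049 -0.1201  0.2252]
clip line 0.022296207 0.9997514 dir deg 1.2775843
ringtop 197 med [ 0.6024 -0.1378  0.2237] min [ 0.5993 -0.148   0.2221] max [ 0.6049 -0.1263  0.2259]
ring 551 med [ 0.6017 -0.1478  0.2195] min [ 0.5985 -0.1752  0.2004] max [ 0.605  -0.1191  0.2253]
pin 418 [ 0.5905 -0.193   0.209 ] [ 0.5841 -0.2017  0.2021] [ 0.5969 -0.1832  0.2111]
pin2 1158 [ 0.6491 -0.1945  0.2092] [ 0.6317 -0.2036  0.203 ] [ 0.6663 -0.1848  0.2114]
eye 664 [ 0.6143 -0.1949  0.2139] [ 0.6105 -0.2182  0.196 ] [ 0.6181 -0.1694  0.2187]
collar 420 [ 0.624  -0.1941  0.2131] [ 0.6207 -0.2083  0.2005] [ 0.6278 -0.1795  0.2174]
head [ 0.70204383 -0.19679929  0.22297415] ((0.6999433040618896, -0.1949004828929901), (0.06988886743783951, 0.07883939892053604), 89.01344299316406)
```

View pics/w1c.png

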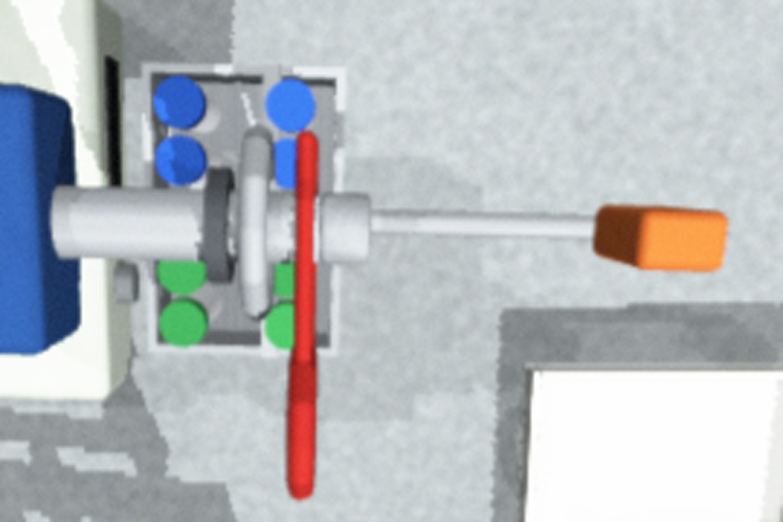

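```bash
python3 - <<'E'
from h import *
p,d,V,K,D=load("w1"); C=cloud("w1"); hsv=cv2.cvtColor(p,cv2.COLOR_BGR2HSV)
m=cv2.inRange(hsv,np.array((0,120,60)),np.array((6,255,255))).astype(bool); m[:,:285]=0;m[:,330:]=0;m[:70]=0;m[225:]=0
for v in range(80,216,5):
    s=C[v][m[v]]; 
    if len(s): print(v,len(s),s.mean(0).round(4),s[:,2].max().round(4))
E
```

```text
90 6 [ 0.5993 -0.2141  0.2165] 0.2199
95 7 [ 0.5998 -0.2105  0.214 ] 0.2183
100 6 [ 0.6003 -0.2068  0.212 ] 0.2141
105 6 [ 0.6003 -0.203   0.2128] 0.2153
110 6 [ 0.601  -0.1993  0.2157] 0.2165
115 6 [ 0.601  -0.1956  0.2156] 0.2164
120 6 [ 0.6011 -0.1917  0.2148] 0.216
125 6 [ 0.5997 -0.191   0.2593] 0.484
130 6 [ 0.6012 -0.184   0.214 ] 0.2146
135 7 [ 0.6008 -0.1799  0.2124] 0.2158
140 7 [ 0.6008 -0.176   0.2123] 0.2148
145 7 [ 0.6009 -0.1719  0.2118] 0.2151
150 7 [ 0.6009 -0.1676  0.2102] 0.215
155 7 [ 0.6012 -0.1612  0.1951] 0.2148
160 8 [ 0.6014 -0.1598  0.2121] 0.2154
165 9 [ 0.6017 -0.1561  0.2147] 0.2161
170 9 [ 0.6017 -0.1526  0.2178] 0.2186
175 9 [ 0.6016 -0.1493  0.221 ] 0.222
180 9 [ 0.6004 -0.1524  0.2517] 0.484
185 10 [ 0.6021 -0.1407  0.2197] 0.2245
190 10 [ 0.6021 -0.1367  0.2202] 0.2252
195 10 [ 0.6021 -0.1327  0.221 ] 0.2258
200 9 [ 0.6025 -0.129   0.2227] 0.2241
205 9 [ 0.6026 -0.1242  0.221 ] 0.2224
210 6 [ 0.6025 -0.1176  0.214 ] 0.2149
```

```bash
python3 -c "
from h import *
delta(.6021,-.1365,.201,-91.3)"
```

```text
t 2.2833 tcp [ 0.5933 -0.1337  0.3254] [179.89   0.   -89.87] w 0.0309 F [-1.  -0.3 -0.4] j [  6.  12.   1.  -0. -80.  -6.]
shift [ 0.0028 -0.0091  0.1244] turn 0.0249 n 2.9924408512232183
```

Call:
{"name": "servo_tool", "arguments": {
  "grip": [0.3,0.3,0.3,0.3,0.3,0.3,0.3],
  "translation": [
    [0.002,-0.008,0.02],
    [0.002,-0.008,0.04],
    [0.002,-0.008,0.07],
    [0.002,-0.008,0.095],
    [0.002,-0.008,0.095],
    [0.002,-0.008,0.095],
    [0.002,-0.008,0.095]
  ],
  "turn": [0.025,0.025,0.025,0.025,0.025,0.025,0.025]
}}

```text
time_s: 2.87
tcp_pos: [0.6022, -0.1338, 0.2336]
eef_rot: [-179.9, -0.0, -91.1]
contact_force: [0.5, -0.1, 1.0]
gripper_width: 0.0304
```

```bash
python3 -c "
from h import *
delta(.6021,-.1365,.201,-91.3);snap('wrist','w2')"
```

```text
t 2.8667 tcp [ 0.6022 -0.1338  0.2336] [-1.7987e+02 -3.0000e-02 -9.1070e+01] w 0.0304 F [ 0.5 -0.1  1. ] j [  6.  15.  -7.   0. -69.  -7.]
shift [0.0027 0.0001 0.0326] turn 0.0041 n 0.7848417056555269
```

View pics/w2.png

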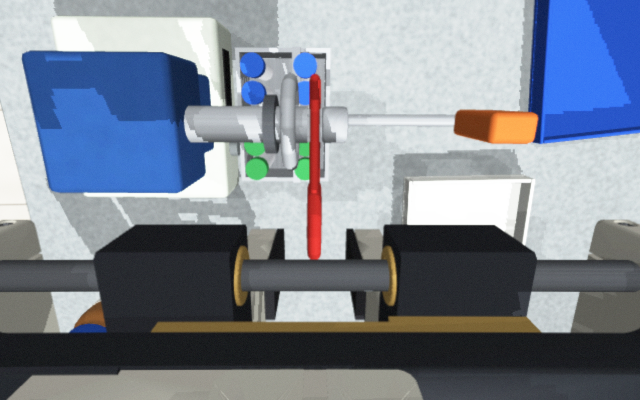

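The clip's ring (314,230) sits midway between the fingers (278 and 352). Descend and pinch.

Call:
{"name": "servo_tool", "arguments": {
  "grip": [0.3,0.3,0.3,1,1,1,1,1,1],
  "translation": [
    [0.001,0,0.015],
    [0.002,0,0.033],
    [0.002,0,0.033],
    [0.002,0,0.033],
    [0.002,0,0.033],
    [0.002,0,0.033],
    [0.002,0,0.033],
    [0.002,0,0.033],
    [0.002,0,0.033]
  ],
  "turn": [0.004,0.004,0.004,0.004,0.004,0.004,0.004,0.004,0.004],
  "newtons": 40
}}

```text
time_s: 3.67
tcp_pos: [0.602, -0.1363, 0.1993]
eef_rot: [-179.9, 0.0, -91.4]
contact_force: [1.4, 0.9, 1.2]
gripper_width: 0.0064
```

```bash
python3 -c "
from h import *
delta(.6021,-.1365,.201,-91.3);snap('wrist','w3')"
```

```text
t 3.6667 tcp [ 0.602  -0.1363  0.1993] [-179.9     0.    -91.36] w 0.0064 F [1.4 0.9 1.2] j [  5.  16.  -9.   0. -64.  -7.]
shift [ 0.0002 -0.0001 -0.0017] turn -0.001 n 0.03999287511053701
```

View pics/w3.png

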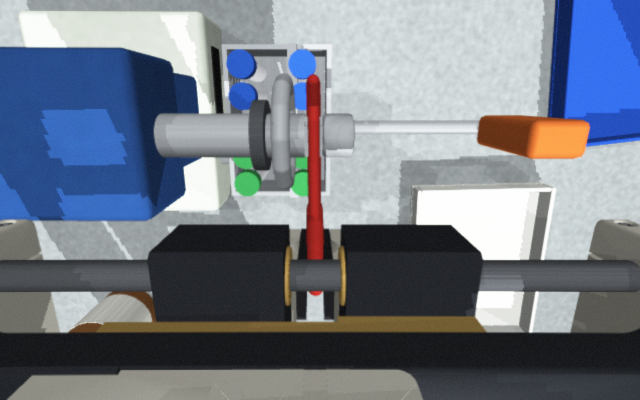

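Call:
{"name": "servo_tool", "arguments": {
  "grip": [1,1,1,1,1,1,1,1,1,1],
  "translation": [
    [-0.004,0,0],
    [-0.008,0,0],
    [-0.014,0,0],
    [-0.02,0,0],
    [-0.027,0,0],
    [-0.034,0,0],
    [-0.042,0,0],
    [-0.05,0,0],
    [-0.055,0,0],
    [-0.055,0,0]
  ],
  "turn": [0,0,0,0,0,0,0,0,0,0]
}}

```text
time_s: 4.55
tcp_pos: [0.6027, -0.0801, 0.1986]
eef_rot: [180.0, 0.0, -91.3]
contact_force: [-0.2, -0.7, -0.6]
gripper_width: 0.0067
```

```bash
python3 -c "
from h import *
delta(.427,.0,.11,-91.3);snap('wrist','w4')"
```

```text
t 4.55 tcp [ 0.6027 -0.0801  0.1986] [ 1.80e+02  1.00e-02 -9.13e+01] w 0.0067 F [-0.2 -0.7 -0.6] j [ 11.  15. -10.  -0. -64. -12.]
shift [-0.076   0.1775  0.0886] turn -0.0 n 5.093550751132134
```

View pics/w4.png

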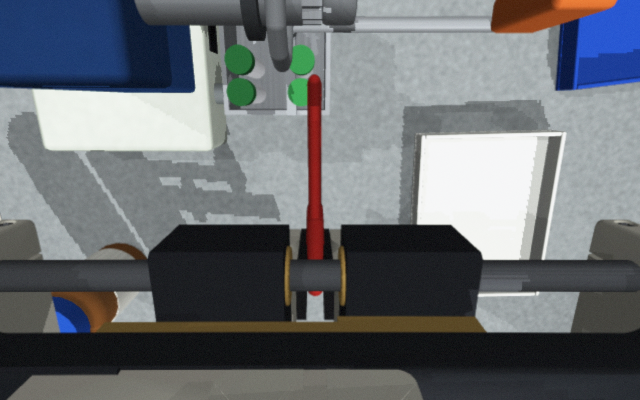

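Call:
{"name": "servo_tool", "arguments": {
  "grip": [1,1,1,1,1,1,1,1],
  "translation": [
    [-0.03,0.01,0],
    [-0.045,0.045,0],
    [-0.06,0.082,0],
    [-0.07,0.118,0],
    [-0.076,0.15,0.01],
    [-0.076,0.177,0.03],
    [-0.076,0.177,0.06],
    [-0.076,0.177,0.089]
  ],
  "turn": [0,0,0,0,0,0,0,0]
}}

```text
time_s: 5.27
tcp_pos: [0.427, -0.0009, 0.1101]
eef_rot: [-179.8, 0.1, -91.3]
contact_force: [1.2, 0.0, -0.6]
gripper_width: 0.0069
```

Call:
{"name": "servo_tool", "arguments": {
  "grip": [1,1,1,1,1],
  "translation": [
    [0,0,0.025],
    [0,0,0.05],
    [0,0,0.06],
    [0,0,0.06],
    [0,0,0.06]
  ],
  "turn": [0,0,0,0,0]
}}

```text
time_s: 5.68
tcp_pos: [0.4275, -0.0014, 0.0495]
eef_rot: [179.9, -0.0, -91.4]
contact_force: [-0.2, 0.8, -0.1]
gripper_width: 0.0068
```

```bash
python3 -c "
from h import *
delta(.427,.0,.03,-91.3);snap('wrist','w5')"
```

```text
t 5.6833 tcp [ 0.4275 -0.0014  0.0495] [ 1.7995e+02 -4.0000e-02 -9.1370e+01] w 0.0068 F [-0.2  0.8 -0.1] j [ 26.   9. -43.   0. -38. -28.]
shift [-0.0015  0.0005  0.0195] turn -0.0013 n 0.4697703627159222
```

View pics/w5.png

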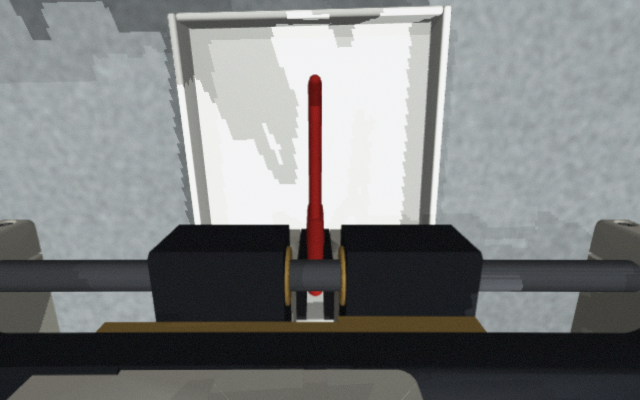

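Clip is centred over the white tray with its tip at (314,78). Lower and release.

Call:
{"name": "servo_tool", "arguments": {
  "grip": [1,1,1,0.1,0.1,0.1,0.1],
  "translation": [
    [0,0,0.01],
    [0,0,0.02],
    [0,0,0.02],
    [0,0,0.02],
    [0,0,0.02],
    [0,0,0.02],
    [0,0,0.02]
  ],
  "turn": [0,0,0,0,0,0,0]
}}

```text
time_s: 6.32
tcp_pos: [0.4281, -0.001, 0.0303]
eef_rot: [-179.9, 0.0, -91.4]
contact_force: [-0.2, 0.4, -0.3]
gripper_width: 0.028
```

Call:
{"name": "servo_tool", "arguments": {
  "grip": [0.1,0.1,0.1,0.1,0.1],
  "translation": [
    [0,0,-0.01],
    [0,0,-0.03],
    [0,0,-0.06],
    [0,0,-0.1],
    [0,0,-0.13]
  ],
  "turn": [0,0,0,0,0]
}}

```text
time_s: 6.73
tcp_pos: [0.4278, -0.0013, 0.1625]
eef_rot: [-179.9, 0.0, -91.3]
contact_force: [1.4, 0.5, -0.5]
gripper_width: 0.0393
```

```bash
python3 -c "
from h import *
snap('wrist','w6');delta(.42,-.19,.3,180)"
```

```text
t 6.7833 tcp [ 0.431  -0.0005  0.1679] [-1.7944e+02  1.4000e-01 -9.1280e+01] w 0.0397 F [3.1 0.1 5.7] j [ 26.  -1. -34.   0. -56. -28.]
shift [ 0.1894  0.0055 -0.1326] turn 1.5484 n 5.5456406926398785
```

View pics/w6.png

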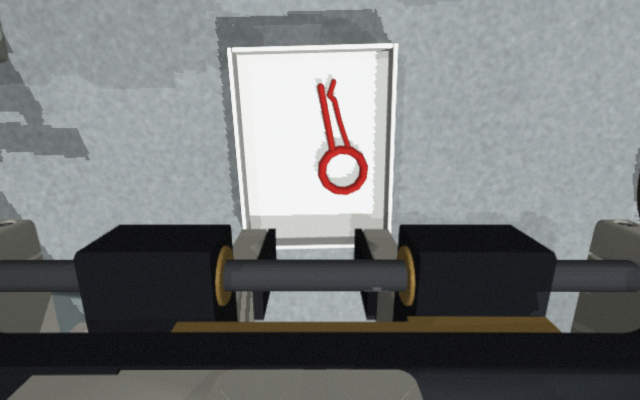

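The clip lies flat in the white tray, ring (343,170), tips (325,85), wholly inside the walls. Now to the carrier's grip.

Call:
{"name": "servo_tool", "arguments": {
  "grip": [0.1,0.1,0.1,0.1,0.1,0.1,0.1,0.1,0.1,0.1],
  "translation": [
    [0,0,-0.04],
    [0,0,-0.08],
    [0.01,0,-0.11],
    [0.04,-0.01,-0.12],
    [0.07,-0.02,-0.12],
    [0.1,-0.03,-0.12],
    [0.13,-0.045,-0.12],
    [0.16,-0.06,-0.12],
    [0.189,-0.073,-0.12],
    [0.189,-0.073,-0.12]
  ],
  "turn": [-0.12,-0.24,-0.36,-0.48,-0.6,-0.72,-0.84,-0.96,-1.08,-1.2]
}}

```text
time_s: 7.62
tcp_pos: [0.4972, -0.1958, 0.279]
eef_rot: [179.9, 0.0, -25.4]
contact_force: [0.5, -0.2, 0.2]
gripper_width: 0.04
```

Call:
{"name": "servo_tool", "arguments": {
  "grip": [0.1,0.1,0.1,0.1,0.1,0.1],
  "translation": [
    [0,0,0],
    [0,0,0],
    [0,0,0],
    [0,0,0],
    [0,0,0],
    [0,0,0]
  ],
  "turn": [-0.12,-0.24,-0.36,-0.373,-0.373,-0.373]
}}

```text
time_s: 8.12
tcp_pos: [0.4959, -0.1918, 0.2797]
eef_rot: [-180.0, -0.0, -4.4]
contact_force: [0.4, -0.1, -0.2]
gripper_width: 0.0397
```

```bash
python3 -c "
from h import *
snap('wrist','w7');delta(.5005,-.1905,.2,-1.3)"
```

```text
t 8.1667 tcp [ 0.496  -0.1918  0.2797] [-1.80e+02 -2.00e-02 -4.33e+00] w 0.0389 F [-0.1  0.3 -0.1] j [ -0.   5. -12.   0. -72.  86.]
shift [ 0.0044 -0.0016  0.0797] turn -0.0529 n 1.915238502716006
```

View pics/w7.png

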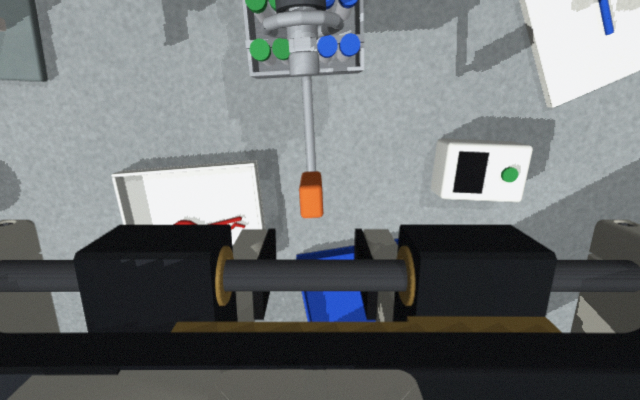

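```bash
python3 - <<'E'
from h import *
n="w7";p,d,V,K,D=load(n); C=cloud(n); hsv=cv2.cvtColor(p,cv2.COLOR_BGR2HSV)
m=cv2.inRange(hsv,np.array((3,130,120)),np.array((18,255,255))).astype(bool)&(C[...,2]>.21)&(C[...,2]<.235); m[:,:290]=0;m[:,335:]=0
P=C[m];print(len(P),np.median(P,0),cv2.minAreaRect(P[:,:2].astype(np.float32)))
for a,b in ((80,95),(120,135),(155,165)):
    s=C[a:b,295:325].reshape(-1,3); s=s[(s[:,2]>.12)&(s[:,2]<.2)]; print(s.mean(0).round(4))
E
```

```text
716 [ 0.50121047 -0.18982743  0.21879637] ((0.49998143315315247, -0.18976594507694244), (0.015411093831062317, 0.02413538284599781), 88.02821350097656)
[ 0.5771 -0.1917  0.1541]
[ 0.5456 -0.1909  0.154 ]
[ 0.5182 -0.1901  0.1542]
```

Call:
{"name": "servo_tool", "arguments": {
  "grip": [0.1,0.1,0.1,0.1,0.1,0.1,0.1,0.1],
  "translation": [
    [0.0045,-0.002,0],
    [0.0045,-0.002,0.02],
    [0.0045,-0.002,0.05],
    [0.0045,-0.002,0.08],
    [0.0045,-0.002,0.105],
    [0.0045,-0.002,0.105],
    [0.0045,-0.002,0.105],
    [0.0045,-0.002,0.105]
  ],
  "turn": [-0.048,-0.048,-0.048,-0.048,-0.048,-0.048,-0.048,-0.048]
}}

```text
time_s: 8.83
tcp_pos: [0.5017, -0.1904, 0.1762]
eef_rot: [180.0, -0.1, -1.4]
contact_force: [0.5, 0.3, 0.5]
gripper_width: 0.0398
```

```bash
python3 -c "
from h import *
snap('wrist','w8');delta(.5005,-.19,.175,-1.6)"
```

```text
t 8.8833 tcp [ 0.5019 -0.1904  0.1766] [ 1.7997e+02 -1.6000e-01 -1.4100e+00] w 0.0399 F [ 0.4 -0.4  0.2] j [  0.  10. -21.   0. -59.  88.]
shift [-0.0015 -0.0004  0.0016] turn 0.0032 n 0.05247819841502608
```

View pics/w8.png

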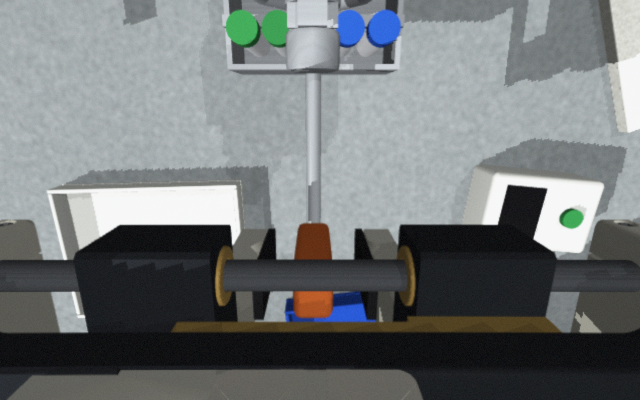

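The orange grip (313,270) is centred between the fingers. Close at 60 N.

Call:
{"name": "servo_tool", "arguments": {
  "grip": [1,1,1,1,1,1,1],
  "translation": [
    [-0.001,0,0.001],
    [-0.001,0,0.001],
    [-0.001,0,0.001],
    [-0.001,0,0.001],
    [-0.001,0,0.001],
    [-0.001,0,0.001],
    [-0.001,0,0.001]
  ],
  "turn": [0,0,0,0,0,0,0],
  "newtons": 60
}}

```text
time_s: 9.47
tcp_pos: [0.4998, -0.1902, 0.1739]
eef_rot: [180.0, -0.0, -1.4]
contact_force: [-0.7, 1.7, 2.9]
gripper_width: 0.016
```

Call:
{"name": "servo_tool", "arguments": {
  "grip": [1,1,1,1,1],
  "translation": [
    [0,0,-0.003],
    [0,0,-0.006],
    [0,0,-0.009],
    [0,0,-0.009],
    [0,0,-0.009]
  ],
  "turn": [0,0,0,0,0]
}}

```text
time_s: 9.88
tcp_pos: [0.4995, -0.1902, 0.1825]
eef_rot: [-180.0, 0.0, -1.4]
contact_force: [-0.4, -0.1, -2.3]
gripper_width: 0.0158
```

```bash
python3 -c "
from h import *
snap('wrist','w9');snap('scene','s9');delta(.4305,-.188,.185,-1.6); crop('s9',180,160,300,300,4,'s9c')
from plant import r; print(r.get_state()['moment'])"
```

```text
t 9.9833 tcp [ 0.4994 -0.1902  0.1823] [-1.7999e+02  3.0000e-02 -1.4100e+00] w 0.0157 F [-0.1  0.3 -2.4] j [  0.   9. -21.  -0. -60.  88.]
shift [-0.0689 -0.0005 -0.0026] turn 0.0033 n 1.654128318829885
[-0.04003388  0.31356376 -0.01814996]
```

View pics/w9.png

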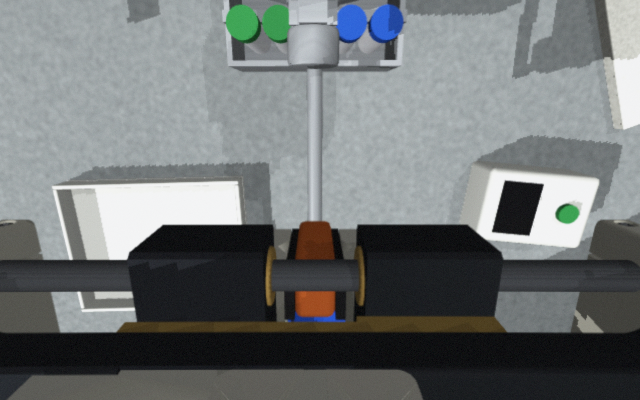

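View pics/s9c.png

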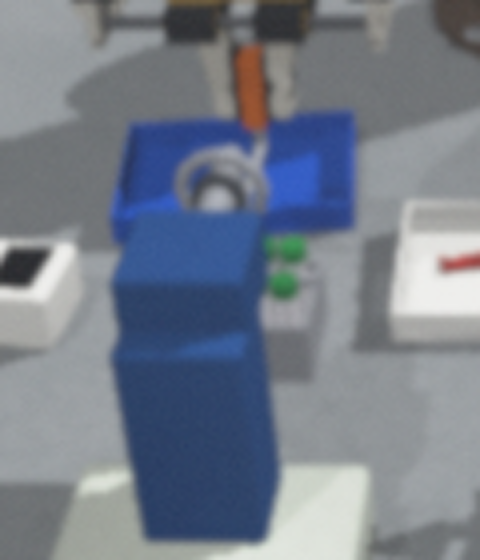

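The grip carries the whole carrier (2.4 N), and the eye is clear around the pin. Slide off along −x.

Call:
{"name": "servo_tool", "arguments": {
  "grip": [1,1,1,1,1,1,1,1,1,1],
  "translation": [
    [-0.003,0,0],
    [-0.008,0,0],
    [-0.015,0,0],
    [-0.023,0,0],
    [-0.031,0,0],
    [-0.04,0,0],
    [-0.049,0,0],
    [-0.057,0,0],
    [-0.062,0,0],
    [-0.065,0,0]
  ],
  "turn": [0,0,0,0,0,0,0,0,0,0]
}}

```text
time_s: 10.82
tcp_pos: [0.4338, -0.1886, 0.1828]
eef_rot: [-180.0, -0.0, -1.4]
contact_force: [0.3, -0.6, -3.5]
gripper_width: 0.0159
```

```bash
python3 -c "
from h import *
snap('wrist','w10');snap('scene','s10');delta(.4005,.20,.182,-3.5); crop('s10',180,130,440,300,3,'s10c')
from plant import r; print(r.get_state()['moment'])"
```

```text
t 10.9167 tcp [ 0.4343 -0.1886  0.1828] [ 1.8e+02 -3.0e-02 -1.4e+00] w 0.0159 F [ 0.9  0.8 -2.3] j [  0.   3. -28.   0. -59.  88.]
shift [-0.0433 -0.3877  0.0008] turn 0.0366 n 9.35496067030727
[-0.02911191  0.28972368 -0.0547584 ]
```

View pics/w10.png

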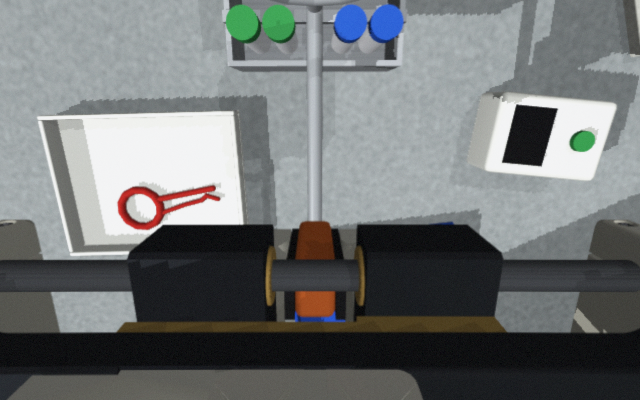

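View pics/s10c.png

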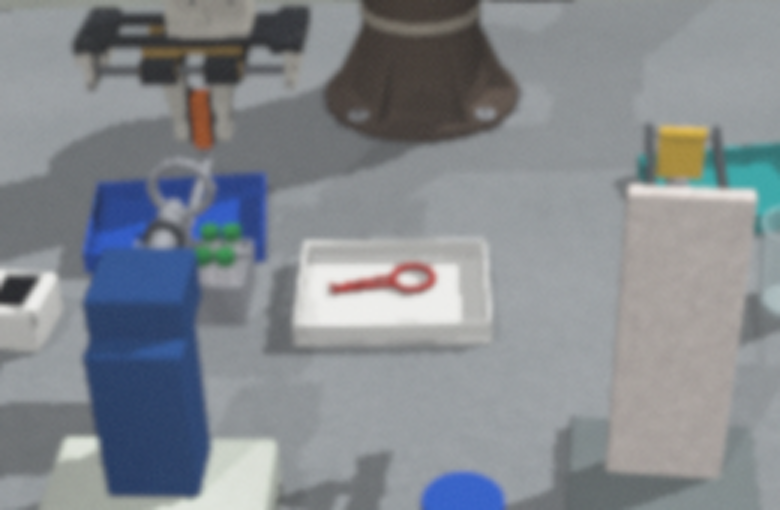

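Call:
{"name": "servo_tool", "arguments": {
  "grip": [1,1,1,1,1,1,1,1,1,1],
  "translation": [
    [-0.012,0,0],
    [-0.026,-0.003,0],
    [-0.03,-0.016,-0.01],
    [-0.03,-0.036,-0.03],
    [-0.03,-0.058,-0.05],
    [-0.025,-0.08,-0.07],
    [-0.02,-0.104,-0.09],
    [-0.015,-0.128,-0.11],
    [-0.01,-0.152,-0.13],
    [-0.005,-0.176,-0.15]
  ],
  "turn": [0,0,0,0,0.01,0.02,0.03,0.037,0.037,0.037]
}}

```text
time_s: 11.75
tcp_pos: [0.4336, -0.0114, 0.3336]
eef_rot: [-180.0, -0.0, -3.5]
contact_force: [0.5, -0.2, -4.0]
gripper_width: 0.0156
```

Call:
{"name": "servo_tool", "arguments": {
  "grip": [1,1,1,1,1,1,1,1],
  "translation": [
    [0.005,-0.024,-0.01],
    [0.01,-0.048,-0.02],
    [0.016,-0.07,-0.027],
    [0.022,-0.088,-0.027],
    [0.025,-0.1,-0.027],
    [0.025,-0.104,-0.027],
    [0.025,-0.104,-0.027],
    [0.025,-0.104,-0.027]
  ],
  "turn": [0,0,0,0,0,0,0,0]
}}

```text
time_s: 12.42
tcp_pos: [0.4648, 0.0893, 0.3591]
eef_rot: [180.0, 0.1, -3.5]
contact_force: [-0.1, -0.1, -3.6]
gripper_width: 0.0157
```

```bash
python3 -c "
from h import *
delta(.4005,.20,.182,-3.5); snap('wrist','w11')"
```

```text
t 12.4167 tcp [0.4648 0.0893 0.3591] [ 1.7996e+02  5.0000e-02 -3.5200e+00] w 0.0157 F [-0.1 -0.1 -3.6] j [ 35.  -2. -10.  -0. -82.  52.]
shift [-0.0708 -0.1067  0.1771] turn -0.0003 n 5.241991872663662
```

View pics/w11.png

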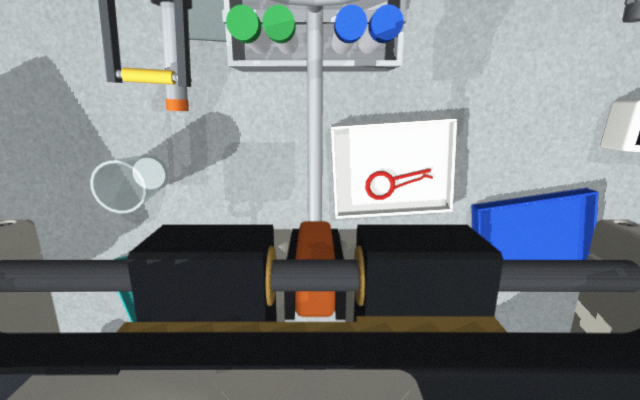

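The stand is seen at upper left: peg tip (177,104), yellow keeper (148,75), hinge arms at columns 110 and 181; the beaker is at (125,185).

```bash
python3 - <<'E'
from h import *
n="w11";p,d,V,K,D=load(n); C=cloud(n); hsv=cv2.cvtColor(p,cv2.COLOR_BGR2HSV)
crop(n,80,0,260,220,2.7,"w11c")
def st(nm,s): print(nm,len(s),np.median(s,0).round(4),np.percentile(s,3,axis=0).round(4),np.percentile(s,97,axis=0).round(4))
def col(lo,hi,x0,y0,x1,y1,a,b):
    m=cv2.inRange(hsv,np.array(lo),np.array(hi)).astype(bool)&(C[...,2]>a)&(C[...,2]<b); k=np.zeros_like(m);k[y0:y1,x0:x1]=m[y0:y1,x0:x1]; return C[k]
st("tip",col((3,130,80),(18,255,255),155,90,200,120,.18,.23))
Y=col((20,100,100),(34,255,255),100,60,190,90,.2,.27); st("keeper",Y); Yt=Y[Y[:,2]>.248]; st("ktop",Yt); print(cv2.minAreaRect(Yt[:,:2].astype(np.float32)))
rows=[]
for a in range(2,90,8):
    s=C[a:a+8,155:188].reshape(-1,3); s=s[(s[:,2]>.2)&(s[:,2]<.225)]
    if len(s)>20:
        q=[s[:,0].mean(),(np.percentile(s[:,1],3)+np.percentile(s[:,1],97))/2,s[:,2].max()]; print(np.round(q,4),len(s), np.ptp(s[:,1]).round(4))
for nm,x0,x1 in (("armL",95,120),("armR",172,195)):
  pts=[]
  for a in range(5,75,10):
    s=C[a:a+10,x0:x1].reshape(-1,3); s=s[(s[:,2]>.245)&(s[:,2]<.27)]
    if len(s)>10: pts.append(s.mean(0))
  pts=np.array(pts); print(nm,pts[[0,-1]].round(4), np.degrees(np.polyfit(pts[:,0],pts[:,1],1)[0]).round(2))
s=C[150:220,85:170].reshape(-1,3); s=s[(s[:,2]>.06)&(s[:,2]<.11)]; st("beaker",s)
s=C[70:215,305:325].reshape(-1,3); s=s[(s[:,2]>.3)&(s[:,2]<.37)]; print("bar",len(s)); 
from numpy import polyfit
print(polyfit(s[:,0],s[:,2],1),polyfit(s[:,0],s[:,1],1), s[:,0].min(),s[:,0].max(),s[:,2].mean())
E
```

```text
tip 239 [0.5389 0.2064 0.2085] [0.5341 0.2003 0.2013] [0.5433 0.216  0.2105]
keeper 705 [0.5603 0.2067 0.2548] [0.5549 0.1894 0.2516] [0.5657 0.2238 0.2565]
ktop 704 [0.5603 0.2067 0.2548] [0.5549 0.1894 0.2517] [0.5657 0.2237 0.2565]
((0.5605292916297913, 0.2077304571866989), (0.03846048563718796, 0.009745488874614239), 83.60110473632812)
[0.6176 0.2034 0.211 ] 119 0.0172
[0.6113 0.202  0.2118] 110 0.013
[0.6054 0.2029 0.2111] 104 0.0119
[0.5994 0.2036 0.2109] 108 0.013
[0.5932 0.2042 0.211 ] 104 0.0123
[0.587  0.2052 0.2113] 106 0.0125
[0.5809 0.2054 0.2106] 105 0.013
[0.5745 0.2069 0.2109] 104 0.0127
[0.5692 0.2068 0.2107] 63 0.0125
[0.554  0.2064 0.2112] 108 0.0158
armL [[0.6054 0.2265 0.2533]
 [0.566  0.2313 0.2542]] -6.91
armR [[0.6023 0.1746 0.254 ]
 [0.5628 0.1804 0.2535]] -7.94
beaker 1803 [0.4416 0.3591 0.081 ] [0.4107 0.3123 0.0615] [0.4751 0.3794 0.0916]
bar 2127
[-0.00486232  0.34155104] [-0.05851734  0.11631126] 0.473789431222624 0.5506114078673221 0.3390487581841778
```

View pics/w11c.png

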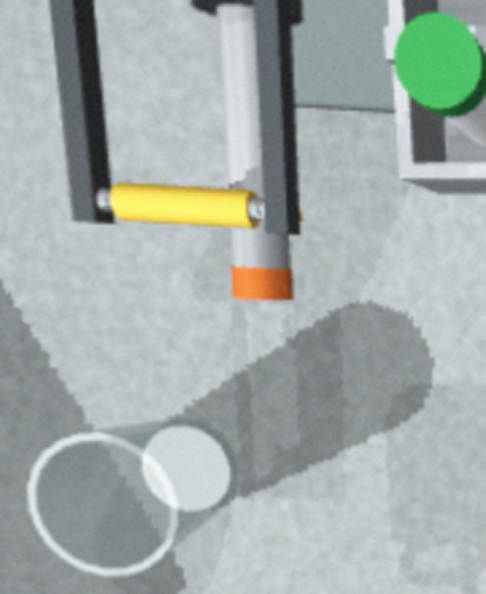

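Call:
{"name": "servo_tool", "arguments": {
  "grip": [1,1,1,1,1,1,1,1,1,1],
  "translation": [
    [-0.012,0,0],
    [-0.03,-0.003,0],
    [-0.05,-0.01,0],
    [-0.072,-0.025,0],
    [-0.09,-0.046,0],
    [-0.101,-0.07,0],
    [-0.101,-0.095,0],
    [-0.101,-0.118,0.01],
    [-0.101,-0.135,0.03],
    [-0.101,-0.135,0.05]
  ],
  "turn": [0,0.01,0.02,0.03,0.04,0.05,0.06,0.066,0.066,0.066]
}}

```text
time_s: 13.3
tcp_pos: [0.3728, 0.2328, 0.3094]
eef_rot: [-179.9, -0.1, -7.3]
contact_force: [0.5, 1.8, -2.1]
gripper_width: 0.0159
```

Call:
{"name": "servo_tool", "arguments": {
  "grip": [1,1,1,1,1,1,1,1],
  "translation": [
    [0,0,0.025],
    [0,0,0.05],
    [0,0,0.075],
    [0,0,0.1],
    [0,0,0.118],
    [0,0,0.127],
    [0,0,0.127],
    [0,0,0.127]
  ],
  "turn": [0,0,0,0,0,0,0,0]
}}

```text
time_s: 13.97
tcp_pos: [0.373, 0.2305, 0.1833]
eef_rot: [-180.0, -0.0, -7.3]
contact_force: [0.7, 0.4, -2.1]
gripper_width: 0.016
```

```bash
python3 -c "
from h import *
delta(.3725,.2302,.182,-7.3); snap('wrist','w12'); snap('scene','s12'); snap('top','t12'); crop('s12',330,110,490,260,4,'s12c'); crop('t12',200,110,290,260,4,'t12c')"
```

```text
t 13.9667 tcp [0.373  0.2305 0.1833] [-1.7999e+02 -4.0000e-02 -7.3100e+00] w 0.016 F [ 0.7  0.4 -2.1] j [ 58.  -0. -31.   0. -59.  25.]
shift [-0.0005  0.0004  0.0013] turn -0.0002 n 0.03525692519519254
```

View pics/w12.png

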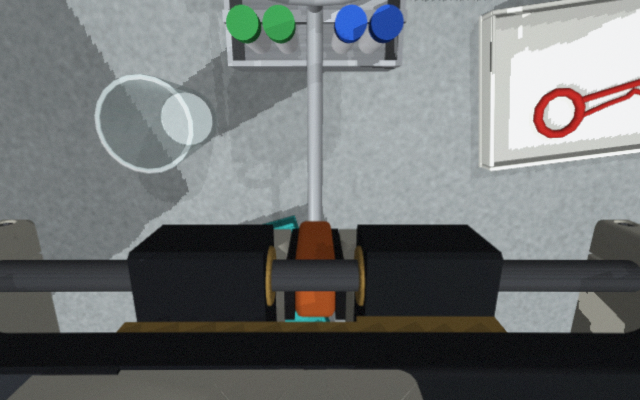

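View pics/s12c.png

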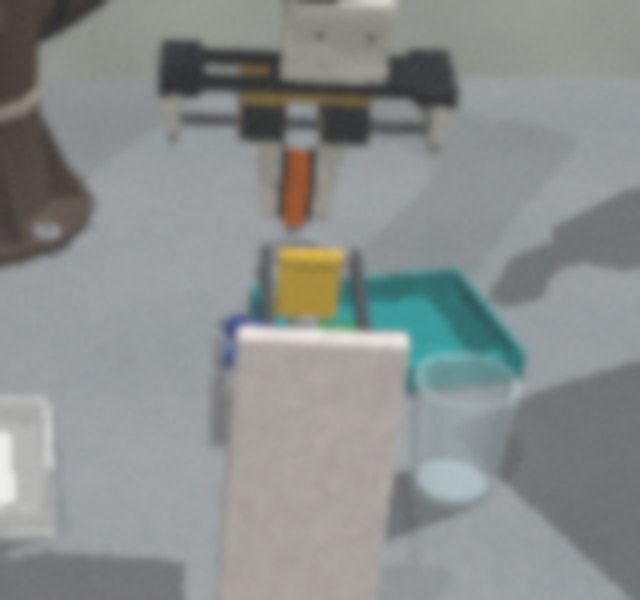

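View pics/t12c.png

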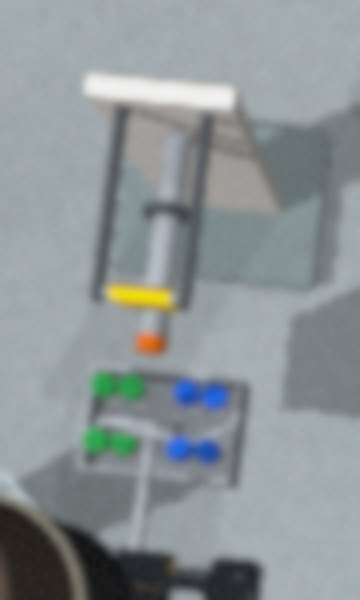

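```bash
python3 - <<'E'
from h import *
for n in ("t12",):
    C=cloud(n)
    s=C[200:230,215:255].reshape(-1,3); e=s[(s[:,2]>.205)&(s[:,2]<.24)]; print("eye",len(e),e.mean(0).round(4),e.min(0).round(4),e.max(0).round(4))
    for a in range(150,200,5):
        s=C[a:a+5,228:252].reshape(-1,3); s=s[(s[:,2]>.195)&(s[:,2]<.222)]
        if len(s): print(a,len(s),s.mean(0).round(4),np.ptp(s[:,1]).round(3))
    s=C[180:190,220:250].reshape(-1,3); s=s[(s[:,2]>.24)&(s[:,2]<.27)]; print("keeper",s.mean(0))
E
```

```text
eye 73 [0.4869 0.2135 0.2223] [0.4817 0.1882 0.2051] [0.4926 0.2446 0.2316]
150 41 [0.6498 0.1956 0.2084] 0.021
155 38 [0.637  0.197  0.2079] 0.018
160 59 [0.6231 0.2001 0.211 ] 0.031
165 37 [0.6112 0.1988 0.2072] 0.019
170 35 [0.5984 0.2008 0.2081] 0.015
175 37 [0.586  0.2024 0.2071] 0.017
180 17 [0.5761 0.2022 0.2082] 0.015
185 23 [0.5577 0.2064 0.2118] 0.027
190 37 [0.5478 0.2068 0.2083] 0.018
195 30 [0.5365 0.2086 0.2075] 0.02
keeper [0.56035125 0.20646186 0.25443864]
```

Call:
{"name": "servo_tool", "arguments": {
  "grip": [1,1,1,1,1,1,1,1,1,1],
  "translation": [
    [0.004,0,0],
    [0.01,0,0],
    [0.018,0,0],
    [0.026,0,0],
    [0.034,0,0],
    [0.042,0,0],
    [0.05,0,0],
    [0.057,0,0],
    [0.062,-0.001,0],
    [0.062,-0.001,0]
  ],
  "turn": [0,0,0,0,0,0,0,0,0,0]
}}

```text
time_s: 14.95
tcp_pos: [0.4354, 0.2238, 0.1823]
eef_rot: [180.0, -0.0, -7.3]
contact_force: [-0.2, 0.5, -2.8]
gripper_width: 0.0158
```

```bash
python3 - <<'E'
from h import *
from plant import r
delta(.4965,.2150,.182,-7.3); snap('top','t13'); snap('scene','s13'); snap('wrist','w13'); crop('t13',200,110,290,260,4,'t13c'); crop('s13',360,140,450,220,6,'s13c'); print(r.get_state()['moment'])
C=cloud("t13")
s=C[180:205,215:255].reshape(-1,3); e=s[(s[:,2]>.205)&(s[:,2]<.24)]; print("eye",len(e),e.mean(0).round(4),e.min(0).round(4),e.max(0).round(4))
E
```

```text
t 14.95 tcp [0.4354 0.2238 0.1823] [179.98  -0.    -7.35] w 0.0158 F [-0.2  0.5 -2.8] j [ 50.   5. -26.   0. -59.  32.]
shift [0.0617 0.0009 0.0004] turn -0.0008 n 1.4794239472260855
[ 0.0545388   0.3062871  -0.00827161]
eye 153 [0.5513 0.2067 0.216 ] [0.5328 0.183  0.2051] [0.5785 0.2355 0.2398]
```

View pics/t13c.png

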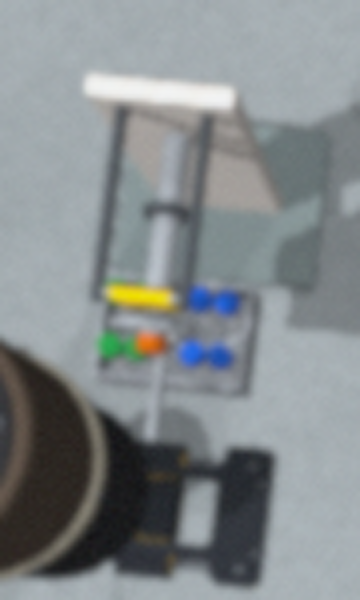

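View pics/s13c.png

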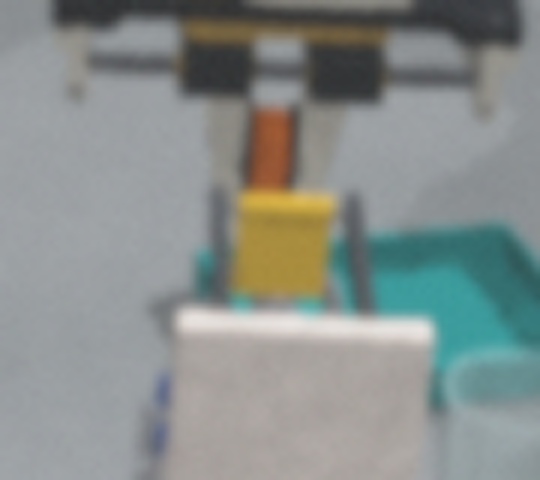

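View pics/w13.png

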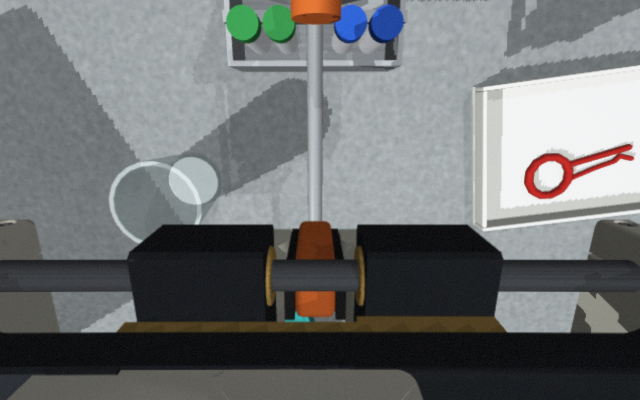

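The peg's orange end (316,10) is through the eye, in line with the bar, and no side force shows. Push on past the keeper.

Call:
{"name": "servo_tool", "arguments": {
  "grip": [1,1,1,1,1,1,1,1,1,1],
  "translation": [
    [0.004,0,0],
    [0.01,0,0],
    [0.017,0,0],
    [0.024,0,0],
    [0.031,0,0],
    [0.038,0,0],
    [0.045,0,0],
    [0.052,0,0],
    [0.058,0,0],
    [0.062,0,0]
  ],
  "turn": [0,0,0,0,0,0,0,0,0,0]
}}

```text
time_s: 15.93
tcp_pos: [0.4968, 0.2157, 0.1824]
eef_rot: [180.0, 0.0, -7.3]
contact_force: [0.2, -0.1, -2.7]
gripper_width: 0.0154
```

Call:
{"name": "servo_tool", "arguments": {
  "grip": [1,1,1],
  "translation": [
    [0.001,0,0],
    [0.001,0,0],
    [0.001,0,0]
  ],
  "turn": [0,0,0]
}}

```text
time_s: 16.18
tcp_pos: [0.4967, 0.2157, 0.1825]
eef_rot: [180.0, 0.0, -7.3]
contact_force: [-0.6, -0.3, -2.6]
gripper_width: 0.0158
```

```bash
python3 - <<'E'
from h import *
from plant import r
delta(.4965,.2150,.182,-7.3); snap('top','t14'); snap('scene','s14'); snap('wrist','w14'); crop('t14',200,110,290,260,4,'t14c'); crop('s14',360,140,450,220,6,'s14c'); print(r.get_state()['moment'])
C=cloud("t14")
s=C[150:185,215:255].reshape(-1,3); e=s[(s[:,2]>.205)&(s[:,2]<.245)]; print("eye",len(e),e.mean(0).round(4),e.min(0).round(4),e.max(0).round(4))
E
```

```text
t 16.1833 tcp [0.4967 0.2157 0.1825] [ 1.7999e+02  1.0000e-02 -7.3100e+00] w 0.0158 F [-0.6 -0.3 -2.6] j [ 44.  10. -20.  -0. -60.  38.]
shift [-0.0001  0.0007  0.0005] turn -0.0003 n 0.020522809252110377
[0.03119358 0.28268659 0.00044843]
eye 274 [0.6149 0.2003 0.2124] [0.5724 0.1738 0.205 ] [0.656  0.2272 0.2288]
```

View pics/t14c.png

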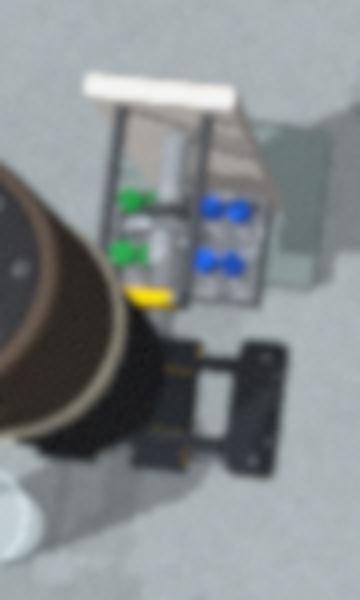

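View pics/s14c.png

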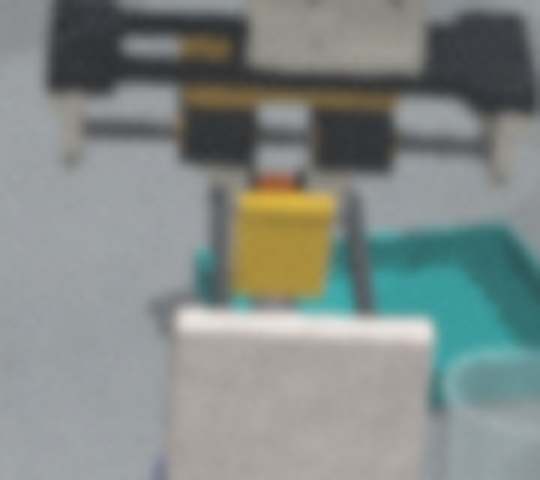

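View pics/w14.png

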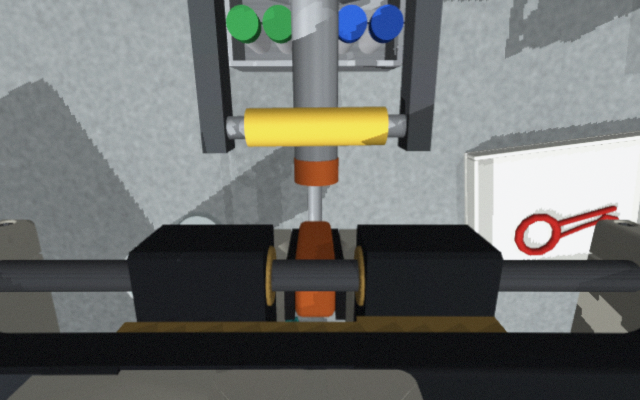

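Keeper hangs straight down again with the eye behind it (about 50 mm past the hinge). Lower the eye onto the peg and release.

Call:
{"name": "servo_tool", "arguments": {
  "grip": [1,1,1,1,1,1,1],
  "translation": [
    [0,0,0.003],
    [0,0,0.006],
    [0,0,0.008],
    [0,0,0.009],
    [0,0,0.0095],
    [0,0,0.0095],
    [0,0,0.0095]
  ],
  "turn": [0,0,0,0,0,0,0]
}}

```text
time_s: 16.92
tcp_pos: [0.4969, 0.2158, 0.1732]
eef_rot: [-180.0, -0.0, -7.3]
contact_force: [-1.0, -0.4, -1.5]
gripper_width: 0.0157
```

```bash
python3 - <<'E'
from h import *
from plant import r
delta(.4965,.2150,.173,-7.3);print(r.get_state()['moment'])
E
```

```text
t 16.9167 tcp [0.4969 0.2158 0.1732] [-1.7999e+02 -1.0000e-02 -7.3000e+00] w 0.0157 F [-1.  -0.4 -1.5] j [ 44.  10. -21.   0. -59.  38.]
shift [-0.0003  0.0009  0.0002] turn -0.0 n 0.02277206919393014
[-0.10260224  0.48660004 -0.06294968]
```

Call:
{"name": "servo_tool", "arguments": {
  "grip": [1,1,1],
  "translation": [
    [0,0,0.001],
    [0,0,0.001],
    [0,0,0.001]
  ],
  "turn": [0,0,0]
}}

```text
time_s: 17.17
tcp_pos: [0.4972, 0.2159, 0.1727]
eef_rot: [-180.0, -0.0, -7.3]
contact_force: [-4.6, -0.4, 4.5]
gripper_width: 0.0158
```

```bash
python3 - <<'E'
from h import *
from plant import r
delta(.4965,.2150,.173,-7.3);print(r.get_state()['moment']); snap('wrist','w15')
p,d,V,K,D=load('w15'); C=cloud('w15')
E
```

```text
t 17.1667 tcp [0.4972 0.2159 0.1727] [-1.7997e+02 -5.0000e-02 -7.2900e+00] w 0.0158 F [-4.6 -0.4  4.5] j [ 44.  11. -21.   0. -59.  38.]
shift [-0.0005  0.001  -0.0003] turn 0.0001 n 0.02855111170333727
[-0.23750071  0.83174912 -0.12574994]
```

View pics/w15.png

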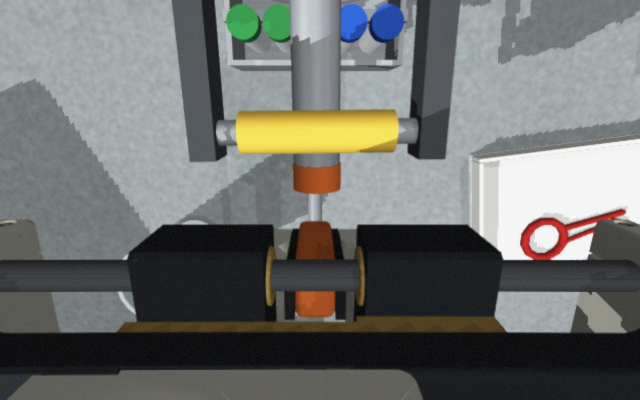

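Lowering now loads the eye by about 7 N with a −x push of about 5 N, so the eye may be touching the collar. Back off a little in z and x.

Call:
{"name": "servo_tool", "arguments": {
  "grip": [1,1,1,1],
  "translation": [
    [0,0,-0.002],
    [-0.002,0,-0.002],
    [-0.003,0,-0.002],
    [-0.003,0,-0.002]
  ],
  "turn": [0,0,0,0]
}}

```text
time_s: 17.55
tcp_pos: [0.4935, 0.2161, 0.1736]
eef_rot: [180.0, 0.0, -7.3]
contact_force: [-0.6, 0.2, -3.7]
gripper_width: 0.0155
```

```bash
python3 - <<'E'
from h import *
from plant import r
delta(.4965,.2150,.173,-7.3);print(r.get_state()['moment']); snap('top','t16'); snap('scene','s16'); crop('t16',200,110,290,260,4,'t16c');crop('s16',330,140,470,310,3.5,'s16c')
C=cloud("t16")
for a in range(150,184,3):
    s=C[a:a+3,228:252].reshape(-1,3); s=s[(s[:,2]>.195)&(s[:,2]<.24)]
    if len(s): print(a,len(s),s.mean(0).round(4),s[:,2].max().round(4),np.ptp(s[:,1]).round(3))
E
```

```text
t 17.55 tcp [0.4935 0.2161 0.1736] [ 1.7998e+02  4.0000e-02 -7.3100e+00] w 0.0155 F [-0.6  0.2 -3.7] j [ 44.  10. -21.  -0. -59.  38.]
shift [0.0031 0.0007 0.0006] turn -0.0002 n 0.07744158032018567
[-0.03052181  0.35328679 -0.06858196]
150 24 [0.6525 0.1949 0.2079] 0.211 0.018
153 25 [0.6448 0.1969 0.2082] 0.2138 0.02
156 24 [0.637  0.1974 0.2078] 0.2125 0.018
159 28 [0.6286 0.1994 0.2089] 0.2192 0.027
162 37 [0.6209 0.2001 0.2113] 0.2175 0.03
165 31 [0.6126 0.2029 0.2111] 0.2204 0.037
168 46 [0.6054 0.2024 0.2121] 0.2191 0.051
171 24 [0.5987 0.1979 0.2074] 0.2134 0.033
174 22 [0.5907 0.2012 0.2081] 0.2133 0.017
177 22 [0.5832 0.2027 0.2083] 0.2117 0.016
180 16 [0.5762 0.2025 0.2074] 0.2114 0.015
```

View pics/t16c.png

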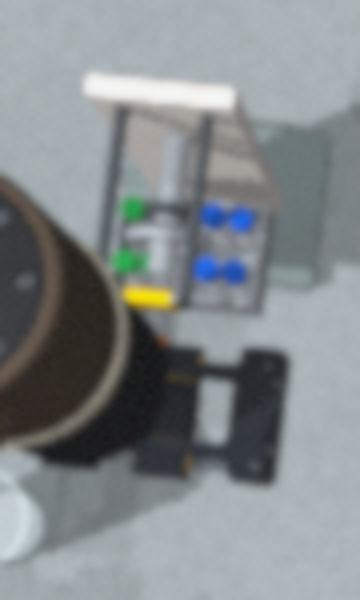

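View pics/s16c.png

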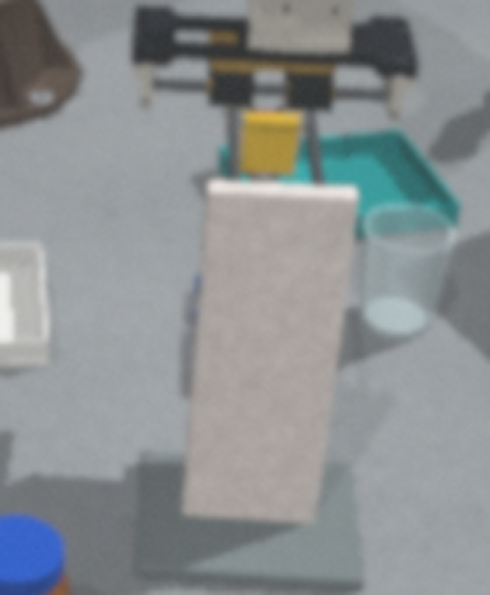

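Call:
{"name": "servo_tool", "arguments": {
  "grip": [1,1,0.6,0.6,0.6,0.6],
  "translation": [
    [0,0,0.0005],
    [0,0,0.0005],
    [0,0,0.0005],
    [0,0,0.0005],
    [0,0,0.0005],
    [0,0,0.0005]
  ],
  "turn": [0,0,0,0,0,0]
}}

```text
time_s: 18.15
tcp_pos: [0.4942, 0.2163, 0.1738]
eef_rot: [-180.0, -0.0, -7.3]
contact_force: [-0.7, -0.2, 0.1]
gripper_width: 0.0173
```

```bash
python3 - <<'E'
from h import *
delta(.4965,.2150,.173,-7.3); snap('wrist','w17')
E
```

```text
t 18.15 tcp [0.4942 0.2163 0.1738] [-1.7997e+02 -3.0000e-02 -7.3000e+00] w 0.0173 F [-0.7 -0.2  0.1] j [ 44.  10. -21.   0. -59.  38.]
shift [0.0025 0.001  0.0008] turn -0.0 n 0.06653227949281354
```

View pics/w17.png

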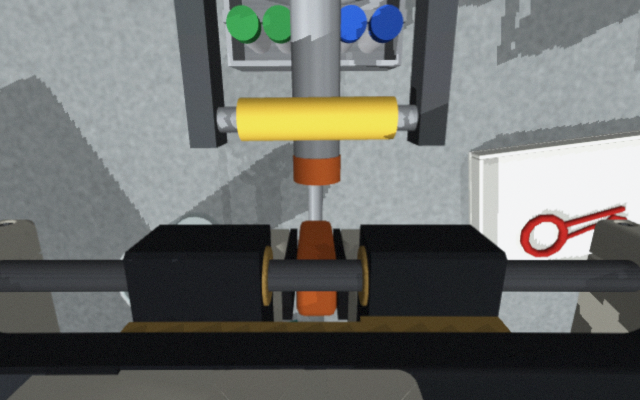

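Call:
{"name": "servo_tool", "arguments": {
  "grip": [0.4,0.2,0.1,0.1,0.1,0.1,0.1],
  "translation": [
    [0,0,0],
    [0,0,0],
    [0,0,0],
    [0,0,0],
    [0,0,0],
    [0,0,0],
    [0,0,0]
  ],
  "turn": [0,0,0,0,0,0,0]
}}

```text
time_s: 18.78
tcp_pos: [0.4939, 0.2161, 0.1736]
eef_rot: [180.0, 0.0, -7.3]
contact_force: [-0.7, 0.5, -0.3]
gripper_width: 0.0398
```

```bash
python3 - <<'E'
from h import *
delta(.4965,.2150,.173,-7.3); snap('wrist','w18')
E
```

```text
t 18.7833 tcp [0.4939 0.2161 0.1736] [180.    0.   -7.3] w 0.0398 F [-0.7  0.5 -0.3] j [ 44.  10. -21.   0. -59.  38.]
shift [0.0027 0.0008 0.0006] turn -0.0001 n 0.06891521580951135
```

View pics/w18.png

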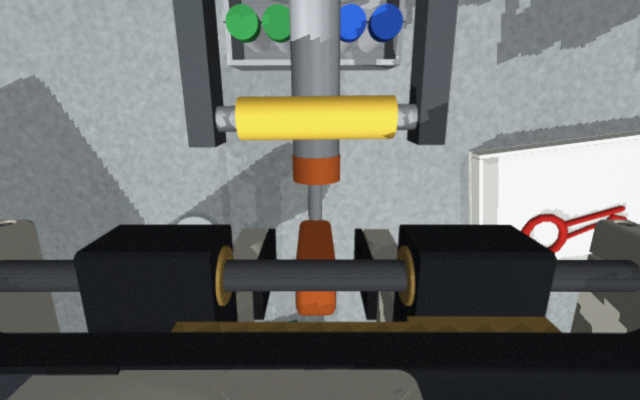

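The grip (315,265) stands free between the open fingers and the carrier hangs still. Rise straight up and back, then check.

Call:
{"name": "servo_tool", "arguments": {
  "grip": [0.1,0.1,0.1,0.1,0.1,0.1,0.1,0.1,0.1,0.1],
  "translation": [
    [0,0,-0.01],
    [0,0,-0.025],
    [0,0,-0.045],
    [0,0,-0.07],
    [0,0,-0.1],
    [-0.01,0.02,-0.13],
    [-0.03,0.05,-0.15],
    [-0.04,0.08,-0.17],
    [-0.05,0.11,-0.17],
    [-0.05,0.11,-0.17]
  ],
  "turn": [0,0,0,0,0,0,0,0,0,0]
}}

```text
time_s: 19.67
tcp_pos: [0.4285, 0.1102, 0.3468]
eef_rot: [-179.8, -0.2, -7.4]
contact_force: [0.2, 0.8, -0.8]
gripper_width: 0.0395
```

Call:
{"name": "servo_tool", "arguments": {
  "grip": [0.1,0.1,0.1,0.1,0.1,0.1,0.1,0.1],
  "translation": [
    [0,0,0],
    [0,0,0],
    [0,0,0],
    [0,0,0],
    [0,0,0],
    [0,0,0],
    [0,0,0],
    [0,0,0]
  ],
  "turn": [0,0,0,0,0,0,0,0]
}}

```text
time_s: 20.33
tcp_pos: [0.4304, 0.1136, 0.3433]
eef_rot: [180.0, 0.0, -7.3]
contact_force: [0.4, 0.1, 0.5]
gripper_width: 0.0391
```

```bash
python3 - <<'E'
from h import *
delta(.4965,.2150,.173,-7.3); snap('wrist','w19'); snap('top','t19'); snap('scene','s19'); crop('s19',340,130,470,320,3,'s19c')
C=cloud("t19")
for a in range(150,206,4):
    s=C[a:a+4,228:252].reshape(-1,3); s=s[(s[:,2]>.13)&(s[:,2]<.245)]
    if len(s): print(a,len(s),s.mean(0).round(4),s[:,2].max().round(4),np.ptp(s[:,1]).round(3))
for n,(x0,y0,x1,y1),zz in [("beaker",(170,215,225,265),.08),("jar",(290,80,330,125),.1),("timer",(435,205,485,245),.04)]:
    s=C[y0:y1,x0:x1].reshape(-1,3); s=s[(s[:,2]>zz-.03)&(s[:,2]<zz+.03)]
    if len(s): print(n,len(s),np.median(s,0).round(3),s.min(0).round(3),s.max(0).round(3))
E
```

```text
t 20.3333 tcp [0.4304 0.1136 0.3433] [ 1.7998e+02  2.0000e-02 -7.2900e+00] w 0.0391 F [0.4 0.1 0.5] j [ 40.  -5. -15.   0. -81.  42.]
shift [ 0.0527 -0.109   0.1703] turn 0.0001 n 5.010722245864594
150 39 [0.6556 0.1995 0.1944] 0.2128 0.047
154 32 [0.6408 0.1973 0.2084] 0.2126 0.019
158 50 [0.634  0.2087 0.1923] 0.2179 0.052
162 21 [0.6239 0.1918 0.2009] 0.2182 0.022
jar 488 [0.817 0.03  0.12 ] [ 0.792 -0.     0.07 ] [0.857 0.061 0.127]
timer 941 [ 0.466 -0.388  0.046] [ 0.428 -0.444  0.011] [ 0.507 -0.34   0.057]
```

View pics/t19.png

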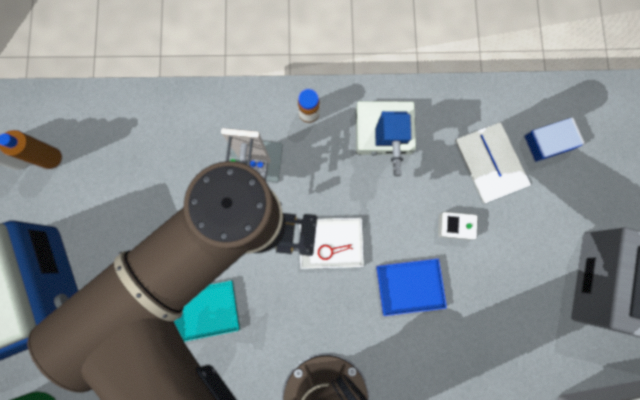

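View pics/s19c.png

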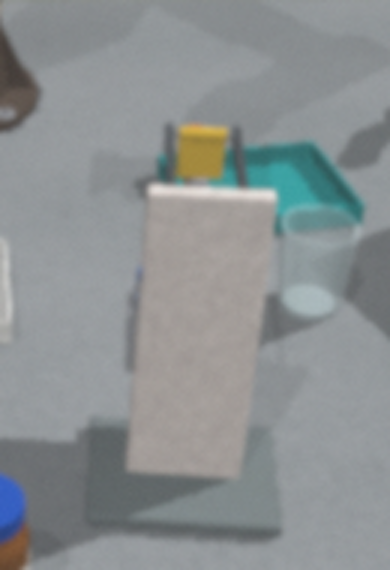

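View pics/w19.png

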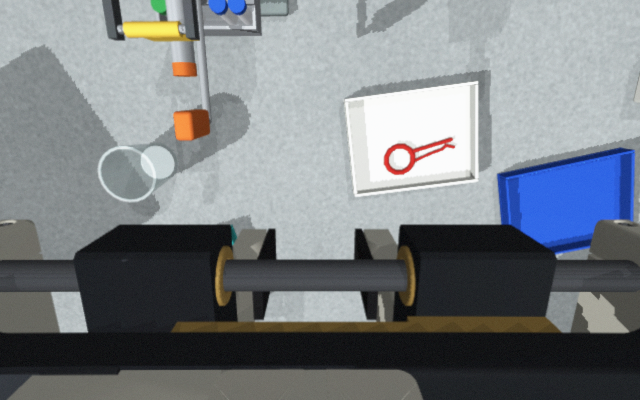

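Call:
{"name": "servo_tool", "arguments": {
  "grip": [0.1,0.1,0.1,0.1,0.1,0.1,0.1,0.1,0.1,0.1],
  "translation": [
    [0,0.025,0],
    [0,0.055,0],
    [0,0.09,0],
    [0,0.125,0],
    [0,0.16,0],
    [0,0.195,0],
    [0,0.22,0],
    [0,0.23,0],
    [0,0.23,0],
    [0,0.23,0]
  ],
  "turn": [0,0,0,0,0,0,0,0,0,0]
}}

```text
time_s: 21.32
tcp_pos: [0.4009, -0.1152, 0.3436]
eef_rot: [-180.0, -0.0, -7.4]
contact_force: [-0.6, 0.8, -0.1]
gripper_width: 0.0397
```

```bash
python3 - <<'E'
from h import *
delta(.4965,.2150,.173,-7.3); snap('top','t20'); crop('t20',170,110,290,270,3.7,'t20c')
C=cloud("t20"); C0=cloud("top0")
for a in range(150,212,4):
    s=C[a:a+4,225:252].reshape(-1,3); s=s[(s[:,2]>.13)&(s[:,2]<.245)]
    if len(s): print(a,len(s),s.mean(0).round(4),s[:,2].max().round(4),np.ptp(s[:,1]).round(3))
for n,(x0,y0,x1,y1),zz in [("beaker",(170,215,225,265),.08)]:
  for c in (C0,C):
    s=c[y0:y1,x0:x1].reshape(-1,3); s=s[(s[:,2]>zz-.03)&(s[:,2]<zz+.03)]; print(n,len(s),np.median(s,0).round(3),s.min(0).round(3),s.max(0).round(3))
E
```

```text
t 21.3167 tcp [ 0.4009 -0.1152  0.3436] [-179.99   -0.     -7.42] w 0.0397 F [-0.6  0.8 -0.1] j [ 11.  -8. -17.  -0. -81.  71.]
shift [ 0.0521 -0.3397  0.1706] turn -0.002 n 9.201421073453163
150 42 [0.6566 0.2008 0.1918] 0.2121 0.05
154 32 [0.6411 0.1975 0.2071] 0.2118 0.018
158 51 [0.6343 0.2095 0.191 ] 0.2186 0.054
162 69 [0.6256 0.2085 0.1891] 0.2207 0.058
166 62 [0.6084 0.2041 0.2132] 0.245 0.054
170 70 [0.6047 0.2089 0.1869] 0.213 0.075
174 79 [0.5981 0.2151 0.1704] 0.2132 0.062
178 44 [0.5846 0.2032 0.1861] 0.2111 0.056
182 5 [0.5769 0.1999 0.186 ] 0.2113 0.007
186 37 [0.5591 0.2058 0.2087] 0.2352 0.036
190 36 [0.5507 0.2064 0.1987] 0.2149 0.017
194 38 [0.5408 0.208  0.1965] 0.2143 0.02
198 18 [0.536  0.2091 0.1721] 0.205 0.016
202 13 [0.5271 0.2103 0.1528] 0.1567 0.007
206 19 [0.5122 0.2135 0.1767] 0.2193 0.015
210 44 [0.4993 0.2124 0.2071] 0.2228 0.017
beaker 320 [0.443 0.362 0.082] [0.408 0.313 0.05 ] [0.476 0.385 0.097]
beaker 288 [0.446 0.366 0.083] [0.408 0.314 0.051] [0.476 0.385 0.095]
```

View pics/t20c.png

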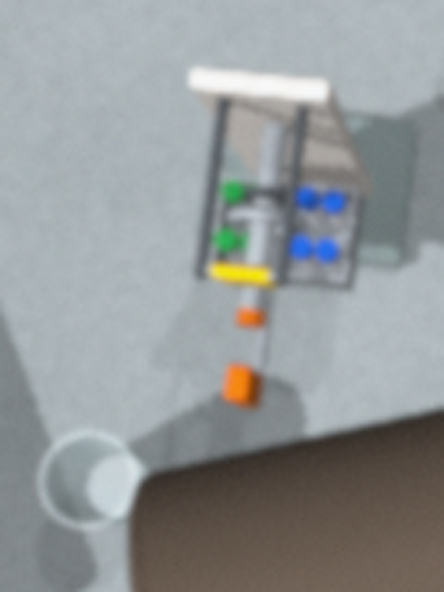

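The carrier hangs level on the peg with its eye at x ≈ 0.608, between keeper (0.560) and collar (0.621). The keeper is closed and the bystanders have not moved. Handing in.

```bash
python3 -c "
from plant import order
print(order.close_job())"
```

```text
the job is handed in; nothing more can be done
None
```

The job is done and was handed in at about 21.4 s. I pulled the red clip out by its ring and laid it flat inside the white tray. Then I slid the carrier off the pin, kept it upright, pushed its eye in past the keeper, lowered it onto the peg and let go.

**Last checks:**
- **Carrier:** it hangs still and nearly level, with the eye about 48 mm past the keeper hinge and short of the collar.
- **Keeper:** it hangs straight down, closed.
- **Clip:** it lies wholly inside the tray walls.
- **Bystanders:** jar and timer are within 1–2 mm of where they started. The beaker's outline is unchanged to about 1 mm. Its median moved 3–4 mm, but part of it was hidden by the arm, so I put that down to the view.
- **Robot:** it is clear of everything and the force readings are near zero.

**What disagreed:**
- **Extra load while lowering:** setting the eye on the peg briefly showed about 7 N of extra upward load and 5 N pushing back along the peg. I backed off 2–3 mm before letting go. The eye may have touched the collar, but I did not confirm it.
- **Stand direction:** the first top-camera estimate gave about −3°; the closer wrist view and a later top view gave about −7°, and I used that.

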